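# Brush out a plug hopper and refill it from the tray

### The arm

A 7-joint arm with a two-finger parallel gripper is mounted at the origin on the work surface. World frame = base frame: x ahead of the robot, y to its left, z up, the work surface at z = 0. Lengths are in m, angles in rad, forces in N, time in s.
With the tool pointing down it reaches from about 0.4 to 0.85 m from the base axis. Payload 4.5 kg.
Tool frame: the origin (TCP) lies between the finger pads; the fingertips stand r.tip_reach ahead of it and the grasp point (between the pads) lies 3 mm ahead of it (r.tip_reach is the distance from the TCP to the fingertips, in m); z points along the fingers, y is the line along which they close (so a half turn about z gives the same grasp; the last joint's range is limited). The gripper opens to 88 mm and grips with 3 to 60 N. Pads are 18 mm wide; open, the fingers measure 123 mm over their backs; the gripper's body (75 mm by 187 mm) begins 45 mm behind the grasp point.
Start: joints at [1.363, 0.689, -0.195, 1.565, 0.157, 0.902, -0.215], TCP at [0.15, -0.607, 0.261] pointing down, gripper open.
Joint ranges: [-3.01, 3.01], [-0.46, 2.08], [-1.47, 1.51], [0.13, 2.56], [-1, 4.14], [0.04, 2.09], [-2.66, 2.66]. Speed limits (rad/s): [2.57, 2.57, 3.14, 3.14, 3.14, 3.14, 3.14].

### API

Orientations are given as a unit quaternion [x, y, z, w].
In Python, from plant import r gives the robot as it stands.
- The arm moves only by the tool step_arm, never from a script. Its argument "motion" is a list of rows, each an object with "dp": the shift along the tool's x, y, z in mm, a list of three; "twist": the turn, a rotation vector about the tool's x, y, z in rad, a list of three; "hand": the opening, from -1 (shut) to 1 (fully open). In form: [{"dp": [dx, dy, dz], "twist": [rx, ry, rz], "hand": hand}, ...]. A call has 1 to 5 rows; each row is the pose to reach, as a shift and turn from the pose commanded when the call began, along the tool's axes at that moment; what a row does not reach only later rows make up. A row lasts 1/8 s, in which the tool goes at most 62.5 mm and 10.7 degrees, less where a joint would pass 70% of its speed; a pose out of reach is approached as far as the arm can. A call with a gripper value outside its range is refused whole. The fingers move at their own pace and stop on an object; "force" is the grip in N (left out, the last holds). Time passes only in rows, so rows that repeat a pose let the fingers close. It gives the time, the measured TCP pose, the force, the opening and the grip force at its end, in the units of the state.
- r.get_state(): the state, without advancing time (a new reading comes with each control period).
- r.snapshot(name): name is "scene" or "side" or "wrist"; returns a dict with "pixels" (420x560x3 uint8, red, green, blue), "depth" (420x560 float32, m along the optical axis (not along the pixel's ray), 0 where there is no reading), "fx", "fy", "cx", "cy" (pixels), "xyz" and "orientation" of the camera in the world; the wrist camera has in their place "mount" (4x4, takes a point from camera to tool coordinates, whose origin is the TCP and whose axes are the flange's). Camera axes: x right, y down, z forward; pixel columns grow to the right and rows downward; lengths in m; the calibration is good to about 2 mm. A picture is of the moment at which its call begins: read the wrist's pose just before it.
- r.finish_job(): hands the job in; it is judged then, once.
Trained networks look in the newest picture that a camera, given by its name, has taken for a name from the list of things; names that differ only in an ending like _2 or _b are one class to them, and where a whole thing is asked for, a point or a joint stands for the part that bears it (a point fixed in the world has none). Each returns a list of dicts, best first, with "score" (0 to 1); they miss things now and then, are a little off and sometimes report something else, mostly with a low value. They report only what shows in the picture. A call takes as long as a camera call. They do not tell look-alikes from the thing itself.
- r.search_frame(camera, thing): "at" ([x, y, z] in m, in the coordinates of the camera as it stood for that picture, good to about 4 mm: the middle of the surface that is visible of it).
The state is a dict: "clock": time; "q": joint angles; "qd": joint speeds; "joint_torque": joint torques, N m; "tool_pos": TCP position; "eef_rot": TCP orientation; "contact_force": force on the tool from outside, world axes, zero at the start; "moment": the same for the moment, N m; "opening": opening from 0.0 (shut) to 1.0 (fully open); "finger_force": force on a finger pad.
Only numpy, scipy, OpenCV 4.12 (cv2) and the standard library are available. Lean on these libraries where they do the work, as an engineer would, in place of code of your own. Each camera call takes 0.05 s, during which the arm holds its last target. There are 200 camera calls.

### The job

First brush out the empty steel hopper: take the long brush from its holder, move it up and down inside the hopper three times, each time right down to the floor and back up to the rim, and stand it back in the holder, head down. Then lay every loose plug from the bench on the tray with the others, carry the tray over the hopper with all the plugs on it and tip it so that they all slide off its open end into the hopper; if one goes astray on the way, get it into the hopper afterwards. Finally set the tray back flat on its rubber mat, and leave the other things on the bench alone.

Things in the scene. Friction and masses are not known exactly. Their poses are not given: they have to be found in the camera images.
- hopper: round open steel hopper fixed to the bench, 180 mm across outside at the rim, 172 mm inside at the rim (164 mm at the floor), walls 4 mm, rim 85 mm above the bench; origin: centre of its underside, on the bench
- hopper_floor (a point): centre of the hopper's inner floor, 5 mm above the bench
- holder: brush holder fixed to the bench: grey upright tube, 54 mm outside, 46 mm inside, 70 mm high, on an 80 x 80 mm foot; origin: centre of its underside
- holder_floor (a point): centre of the floor inside the holder tube, 6 mm above the bench (the brush stands on it)
- brush: long brush, 190 mm, 90 g, standing in the holder: round black head 34 mm thick and 55 mm long at the bottom, thin steel neck (10 mm thick, from 55 to 105 mm), square wooden handle 16 x 16 mm from 105 to 190 mm; origin: centre of the flat lower end of the head, z along the brush towards the handle, x and y square to the handle's faces
- brush_grip (a point): point on the axis of the brush handle, 155 mm above the end of the head: where to grip it
- mat: thin black rubber mat fixed to the bench, 210 x 150 mm (x, y), 3 mm thick, where the tray lives; origin: centre of its underside
- tray: loose polished aluminium tray, 180 x 120 mm (x, y), 0.3 kg, floor and walls 4 mm thick; walls 24 mm high on the sides and the -x end, open at the +x end (lip). A wooden bar along y crosses over its middle, 16 mm thick (x), 120 mm long, 84 to 106 mm above the underside, on uprights at the side walls. Origin: centre of the underside. Plugs slide off at tilts above about 0.45 rad
- tray_lip (a point): middle of the edge of the open +x end of the tray, top of the floor (90 mm from the origin along x, 4 mm up)
- tray_grip (a point): centre of the tray's carrying bar, 95 mm above the middle of the underside: grip it here, fingers closing along the tray's x
- plug0: white moulded mains plug, block 34 x 24 x 18 mm (x, y, z), 25 g, with two brass pins 5 mm thick that stand 13 mm out of its +x end; origin: centre of the underside of the block. Its 24 mm width (y) is the natural grasp. At the start it lies on the tray; may be absent.
- plug1: white moulded mains plug, block 34 x 24 x 18 mm (x, y, z), 25 g, with two brass pins 5 mm thick that stand 13 mm out of its +x end; origin: centre of the underside of the block. Its 24 mm width (y) is the natural grasp. At the start it lies on the tray; may be absent.
- plug2: white moulded mains plug, block 34 x 24 x 18 mm (x, y, z), 25 g, with two brass pins 5 mm thick that stand 13 mm out of its +x end; origin: centre of the underside of the block. Its 24 mm width (y) is the natural grasp. At the start it lies loose on the bench; may be absent.
- plug3: white moulded mains plug, block 34 x 24 x 18 mm (x, y, z), 25 g, with two brass pins 5 mm thick that stand 13 mm out of its +x end; origin: centre of the underside of the block. Its 24 mm width (y) is the natural grasp. At the start it lies loose on the bench; may be absent.
- plug4: white moulded mains plug, block 34 x 24 x 18 mm (x, y, z), 25 g, with two brass pins 5 mm thick that stand 13 mm out of its +x end; origin: centre of the underside of the block. Its 24 mm width (y) is the natural grasp. At the start it lies loose on the bench; may be absent.
- plug5: white moulded mains plug, block 34 x 24 x 18 mm (x, y, z), 25 g, with two brass pins 5 mm thick that stand 13 mm out of its +x end; origin: centre of the underside of the block. Its 24 mm width (y) is the natural grasp. At the start it lies loose on the bench; may be absent.
- carton: bystander: small open cardboard box 100 x 80 x 55 mm, to be left alone
- tape: bystander: roll of tape lying flat, 90 mm across, 25 mm high, to be left alone
- jar: bystander: amber jar 56 mm across, 70 mm high, to be left alone
- driver: bystander: hand screwdriver lying on the bench, to be left alone
- mug: bystander: white mug 76 mm across, 90 mm high, to be left alone
- weight: bystander: steel cylinder 44 mm across, 30 mm high, to be left alone
There are look-alikes about, which are no part of the job. What is shaped like the hopper but blue or turquoise is not meant.

How it is judged:
By the outcome, as a careful person would: the job done as asked, in the order asked, and still so for the second after the job is handed in, with the robot touching nothing.
Of plug2, plug3, plug4, plug5 only 2 to 4 are there at a start; the rules pass over those that are not, and their reading is None.
Of plug0, plug1 only 1 to 2 are there at a start; the rules pass over those that are not, and their reading is None.
At some moment in a run one of plug2, plug3, plug4, plug5 may be knocked a few centimetres aside while the robot is not near it.
It also fails if it takes over 210 s, if anything falls off the work surface, if the arm or the gripper's body presses on something with over 40 N, if the wrist force passes 120 N, or if a joint passes its speed limit or range.

## Working session

There is one attempt and no reset: what is moved stays moved. The work goes in short steps, Python scripts to look and compute and a tool call to move; the robot and the scene stay as the last step left them, time stands still between calls to the robot, and variables do not carry over. Pictures are saved under pics/ and viewed, at most 14 in all, crops included, and the job is handed in when it is done.

Besides the shell and the picture viewer there is one more tool, called after "Call:" as name([rows], argument=value, ...), one row to a line, values as JSON. step_arm: Moves the arm, as the interface text tells. Its arguments: {"type":"object","properties":{"motion":{"type":"array"},"force":{"type":"number"}},"required":["motion"]}

```bash
ls; mkdir -p pics
cat > h.py <<'E'
import numpy as np, cv2
from scipy.spatial.transform import Rotation as R
from plant import r
def cam(s,st=None):
    T=np.eye(4)
    if 'mount' in s:
        T[:3,:3]=R.from_quat(st['eef_rot']).as_matrix();T[:3,3]=st['tool_pos'];return T@np.array(s['mount'])
    o=np.array(s['orientation']);T[:3,:3]=R.from_quat(o).as_matrix() if o.shape==(4,) else o
    T[:3,3]=s['xyz'];return T
def snap(n,save=None):
    st=r.get_state();s=r.snapshot(n);T=cam(s,st)
    if save: cv2.imwrite('pics/'+save+'.png',s['pixels'][:,:,::-1])
    return s,T
def cloud(s,T):
    d=s['depth'];v,u=np.indices(d.shape)
    P=np.stack([(u-s['cx'])/s['fx']*d,(v-s['cy'])/s['fy']*d,d],-1)@T[:3,:3].T+T[:3,3]
    P[d==0]=np.nan;return P
def find(n,T,thing,k=4,m=.2):
    return [(round(a['score'],2),np.round(T[:3,:3]@np.array(a['at'])+T[:3,3],4).tolist()) for a in r.search_frame(n,thing)[:k] if a['score']>m]
def to(p,yaw=None,Rm=None):
    """dp (mm) and twist from present pose to target TCP p, tool down with tool y at yaw"""
    st=r.get_state();R0=R.from_quat(st['eef_rot'])
    if Rm is None:
        c,s_=np.cos(yaw),np.sin(yaw);y=np.array([c,s_,0]);z=np.array([0,0,-1.]);Rm=np.c_[np.cross(y,z),y,z]
    print('dp',np.round(R0.inv().apply(np.array(p)-st['tool_pos'])*1000,1),'tw',np.round((R0.inv()*R.from_matrix(Rm)).as_rotvec(),3))
def st():
    s=r.get_state();print(round(s['clock'],2),np.round(s['tool_pos'],4),np.round(R.from_quat(s['eef_rot']).as_matrix(),3).tolist(),np.round(s['q'],2),np.round(s['contact_force'],1),round(s['opening'],3),s['finger_force'])
E
python3 - <<'E'
from h import *
st();print(r.tip_reach)
for n in('scene','side'):
    s,T=snap(n,n+'0');print(n,np.round(T,3).tolist())
    for t in 'hopper holder brush brush_grip mat tray tray_lip tray_grip plug0 carton tape jar driver mug weight'.split():print(t,find(n,T,t,7))
E
```

```text
pics
0.0 [ 0.1495 -0.6063  0.2599] [[0.971, 0.24, -0.001], [0.24, -0.971, 0.002], [-0.0, -0.002, -1.0]] [ 1.36  0.69 -0.19  1.57  0.16  0.9  -0.22] [-0.1 -0.7  0.5] 1.002 0.0
0.022
scene [[0.234, 0.709, -0.665, 1.569], [0.972, -0.171, 0.159, -0.251], [-0.001, -0.684, -0.729, 1.286], [0.0, 0.0, 0.0, 1.0]]
hopper [(0.87, [0.2387, 0.2494, 0.0355]), (0.8, [0.497, 0.2366, 0.0247]), (0.63, [0.2288, -0.2446, 0.0363]), (0.55, [0.7222, -0.0529, 0.0055]), (0.43, [0.7102, -0.051, 0.1286])]
holder [(0.68, [0.725, -0.0544, 0.005]), (0.53, [0.7089, -0.0523, 0.1296]), (0.25, [0.75, -0.16, 0.0306])]
brush [(0.83, [0.7101, -0.0591, 0.1292]), (0.37, [0.7229, -0.0576, 0.0047])]
brush_grip [(0.67, [0.7084, -0.0528, 0.1295]), (0.36, [0.609, 0.0849, 0.0312])]
mat [(0.6, [0.605, -0.2358, 0.003])]
tray [(0.68, [0.5342, -0.2447, 0.0114])]
tray_lip [(0.67, [0.5343, -0.2417, 0.0107])]
tray_grip [(0.59, [0.537, -0.2463, 0.0087])]
plug0 [(0.72, [0.4994, 0.2421, 0.0276]), (0.59, [0.4686, -0.0595, 0.0227]), (0.59, [0.5463, 0.0165, 0.0168]), (0.42, [0.4883, -0.2163, 0.0216])]
carton [(0.73, [0.7236, -0.0529, 0.0073
[... 666 characters left out ...]
rip [(0.74, [0.6982, -0.0542, 0.1341]), (0.47, [0.4607, -0.0696, 0.0133])]
mat [(0.96, [0.5756, -0.3002, 0.002]), (0.73, [0.6959, -0.0702, 0.0154])]
tray [(0.65, [0.5303, -0.2506, 0.0008])]
tray_lip [(0.72, [0.5286, -0.2509, 0.0061])]
tray_grip [(0.77, [0.5307, -0.2539, 0.0058]), (0.35, [0.6999, -0.0571, 0.1323])]
plug0 [(0.64, [0.459, -0.07, 0.014]), (0.61, [0.702, -0.0755, 0.0189]), (0.55, [0.4715, -0.2222, 0.0218]), (0.4, [0.5428, 0.0096, 0.0164])]
carton [(0.82, [0.7413, 0.1777, 0.0314])]
tape [(0.9, [0.7383, -0.1674, 0.0205])]
jar [(0.85, [0.6378, -0.4488, 0.0559])]
driver [(0.65, [0.3268, 0.4505, 0.0154])]
mug [(0.62, [0.6505, 0.4091, 0.0581])]
weight [(0.49, [0.5903, 0.0731, 0.0251])]
```

View pics/scene0.png

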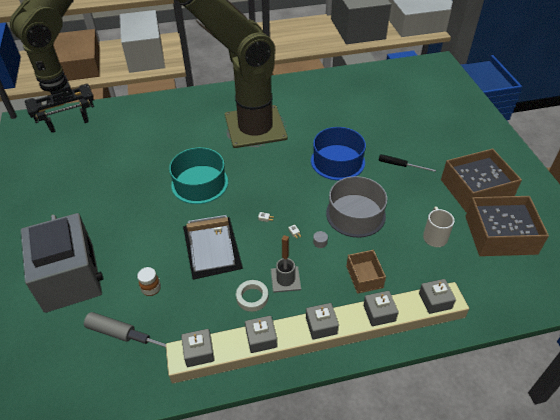

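View pics/side0.png

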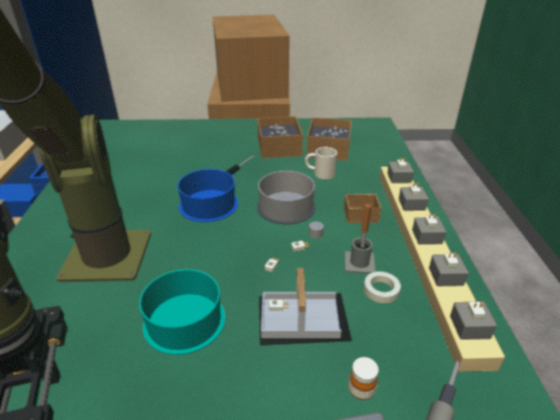

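The scene view shows the steel hopper at (357,205), with the blue and turquoise look-alikes at (338,150) and (198,172). The brush in its holder is at (286,265) and the tray at (212,245), with one plug visible at (218,231). Two loose plugs are at (265,216) and (294,231). The side view agrees: plugs at (271,265) and (299,245), and the tray bar at (301,290).

```bash
cat > m.py <<'E'
from h import *
def box(P,lo,hi): return P[np.all((P>lo)&(P<hi),axis=-1)]
def rect(p):
    (c,wh,a)=cv2.minAreaRect((p[:,:2]*1000).astype(np.float32));return np.round(c,1),np.round(wh,1),round(a,1),len(p)
def circ(p):
    A=np.c_[2*p[:,:2],np.ones(len(p))];x=np.linalg.lstsq(A,(p[:,:2]**2).sum(1),rcond=None)[0];return np.round(x[:2],4),round(float(np.sqrt(x[2]+x[:2]@x[:2])),4),len(p)
E
python3 - <<'E'
from m import *
for n in('scene','side'):
    s,T=snap(n);P=cloud(s,T);print(n,s['fx'])
    print('rim',circ(box(P,[.38,.12,.080],[.62,.36,.09])))
    print('hopfloor',box(P,[.48,.2,-.01],[.53,.24,.03]).mean(0))
    for z in(.11,.14,.17):
        b=box(P,[.6,-.15,z],[.8,.05,z+.025]);print('brush',z,b.mean(0).round(4),len(b))
    b=box(P,[.6,-.15,.15],[.8,.05,.3]);print('top',b[:,2].max(), rect(b[b[:,2]>b[:,2].max()-.003]))
    b=box(P,[.4,-.4,.085],[.65,-.1,.13]);print('bar',rect(b),b.mean(0),b[:,2].max())
    b=box(P,[.4,-.4,.018],[.7,-.12,.035]);print('wall',rect(b))
    b=box(P,[.4,-.16,.010],[.57,.05,.03]);
    from scipy.cluster.hierarchy import fcluster,linkage
    l=fcluster(linkage(b),.012,'distance')
    for i in set(l):print('plug',rect(b[l==i]),b[l==i].mean(0).round(4))
E
```

```text
scene 531.8341546844996
rim (array([0.5127, 0.2283]), 0.0876, 290)
hopfloor [0.50079085 0.22111546 0.00739624]
brush 0.11 [ 0.7115 -0.0523  0.1244] 33
brush 0.14 [ 0.712  -0.0518  0.1527] 38
brush 0.17 [ 0.7115 -0.0527  0.1822] 39
top 0.2035457618767471 (array([711.3, -51. ]), array([10.6,  9.9]), 67.1, 4)
bar (array([ 528.7, -241.7]), array([119.2,  22.4]), 88.2, 354) [ 0.5316192  -0.24190399  0.10480703] 0.117930907891719
wall (array([ 566.1, -238.2]), array([279.5, 138.2]), 5.1, 214)
plug (array([ 405.5, -149.6]), array([0., 0.]), 0.0, 1) [ 0.4055 -0.1496  0.0108]
plug (array([ 417.2, -154.9]), array([0., 0.]), 0.0, 1) [ 0.4172 -0.1549  0.0102]
plug (array([ 437.8, -142.2]), array([0., 0.]), 0.0, 1) [ 0.4378 -0.1422  0.0101]
plug (array([ 494.2, -139.4]), array([0., 0.]), 0.0, 1) [ 0.4942 -0.1394  0.0101]
plug (array([ 512.7, -152.1]), array([0., 0.]), 0.0, 1) [ 0.5127 -0.1521  0.011 ]
plug (array([545.4,  18.7]), array([46.9, 26.8]), 14.3, 86) [0.5439 0.0175 0.0183]
plug (array([534.3, -10.6]), array([0., 0.]), 0.0, 1) [ 0.5343 -0.0106  0.0108]
plug (array([503.5,  19.4]), array(
[... 538 characters left out ...]
4828231737
rim (array([0.511 , 0.2254]), 0.0877, 221)
hopfloor [nan nan nan]
brush 0.11 [ 0.7042 -0.0581  0.1238] 51
brush 0.14 [ 0.7048 -0.0579  0.1523] 57
brush 0.17 [ 0.7046 -0.0568  0.1844] 75
top 0.1958567279973602 (array([705.8, -53.3]), array([13.7, 13.7]), 51.4, 21)
bar (array([ 527.7, -243.9]), array([123.1,  16.1]), 88.5, 332) [ 0.52690525 -0.25409854  0.10545844] 0.11127226816664093
wall (array([ 570. , -237.2]), array([279.1, 147.9]), 7.1, 715)
plug (array([462.3, -61.6]), array([45. , 23.2]), 64.1, 88) [ 0.4607 -0.067   0.0161]
plug (array([544.9,  14.1]), array([46.8, 28. ]), 15.0, 84) [0.5391 0.0121 0.0158]<stdin>:5: RuntimeWarning: Mean of empty slice.
  ret = um.true_divide(
```

Run:
```python
from h import *
s=r.snapshot('wrist');print(np.round(s['mount'],3).tolist(),s['fx'])
to([.66,-.07,.36],-1.33)
```

```text
[[-0.001, -0.952, -0.306, 0.077], [1.0, -0.001, -0.001, 0.001], [0.001, -0.306, 0.952, -0.124], [0.0, 0.0, 0.0, 1.0]] 371.25375288827195
dp [ 624.  -399.   -99.3] tw [ 0.    -0.     0.001]
```

Call:
step_arm([
  {"dp": [0, 0, -60], "twist": [0, 0, 0], "hand": 1},
  {"dp": [50, -30, -99], "twist": [0, 0, 0], "hand": 1},
  {"dp": [100, -60, -99], "twist": [0, 0, 0], "hand": 1},
  {"dp": [150, -95, -99], "twist": [0, 0, 0], "hand": 1},
  {"dp": [200, -125, -99], "twist": [0, 0, 0], "hand": 1},
])

```text
clock: 2.38
tool_pos: [0.3151, -0.4358, 0.3602]
eef_rot: [0.993, 0.121, 0.0, 0.0]
contact_force: [1.3, -0.8, -0.4]
opening: 0.996
finger_force: 0.0
```

Call:
step_arm([
  {"dp": [50, -30, 0], "twist": [0, 0, 0], "hand": 1},
  {"dp": [100, -60, 0], "twist": [0, 0, 0], "hand": 1},
  {"dp": [150, -95, 0], "twist": [0, 0, 0], "hand": 1},
  {"dp": [200, -125, 0], "twist": [0, 0, 0], "hand": 1},
  {"dp": [250, -155, 0], "twist": [0, 0, 0], "hand": 1},
])

```text
clock: 3.0
tool_pos: [0.5207, -0.2258, 0.3599]
eef_rot: [0.993, 0.121, 0.0, 0.0]
contact_force: [0.5, -0.8, 0.3]
opening: 1.001
finger_force: 0.0
```

Call:
step_arm([
  {"dp": [50, -35, 0], "twist": [0, 0, 0], "hand": 1},
  {"dp": [100, -70, 0], "twist": [0, 0, 0], "hand": 1},
  {"dp": [174, -120, 0], "twist": [0, 0, 0], "hand": 1},
  {"dp": [174, -120, 0], "twist": [0, 0, 0], "hand": 1},
  {"dp": [174, -120, 0], "twist": [0, 0, 0], "hand": 1},
])

```text
clock: 3.62
tool_pos: [0.6605, -0.066, 0.359]
eef_rot: [0.992, 0.123, -0.0, -0.001]
contact_force: [1.0, -0.3, 0.7]
opening: 0.997
finger_force: 0.0
```

Run:
```python
from m import *
st()
s,T=snap('wrist','w1');P=cloud(s,T)
b=box(P,[.65,-.12,.186],[.76,.02,.21]);print(rect(b),b.mean(0))
b=box(P,[.65,-.12,.06],[.76,.02,.08]);print('tube',circ(b))
for z in (.11,.13,.15,.17):
    b=box(P,[.65,-.12,z],[.76,.02,z+.02]);print(b.mean(0).round(4),len(b))
```

```text
3.62 [ 0.6605 -0.066   0.359 ] [[0.97, 0.244, -0.0], [0.244, -0.97, 0.002], [0.0, -0.002, -1.0]] [ 0.15  0.66 -0.24  1.3   0.15  1.2  -1.42] [ 1.  -0.3  0.7] 0.997 0.0
(array([704.8, -51.7]), array([16.1, 15.9]), 53.1, 436) [ 0.70529114 -0.05157426  0.19539163]
tube (array([ 0.7021, -0.0509]), 0.0214, 895)
[ 0.7112 -0.0511  0.1218] 17
[ 0.7111 -0.0513  0.1401] 29
[ 0.7112 -0.0509  0.1606] 31
[ 0.711  -0.0505  0.1804] 38
```

View pics/w1.png

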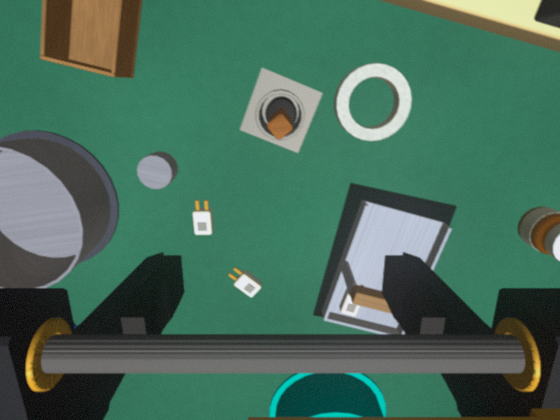

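Run:
```python
from h import *
to([.705,-.0515,.26],np.radians(-126.9))
```

```text
dp [48.3 -5.8 99.2] tw [0.001 0.001 0.887]
```

Call:
step_arm([
  {"dp": [10, -1, 0], "twist": [0, 0, 0.18], "hand": 1},
  {"dp": [20, -2, 20], "twist": [0, 0, 0.36], "hand": 1},
  {"dp": [30, -4, 50], "twist": [0, 0, 0.54], "hand": 1},
  {"dp": [40, -5, 80], "twist": [0, 0, 0.72], "hand": 1},
  {"dp": [48, -6, 99], "twist": [0, 0, 0.887], "hand": 1},
])

```text
clock: 4.3
tool_pos: [0.7036, -0.0545, 0.2595]
eef_rot: [0.947, -0.321, -0.001, 0.001]
contact_force: [0.2, -0.3, -0.1]
opening: 1.0
finger_force: 0.0
```

Call:
step_arm([
  {"dp": [0, 0, 0], "twist": [0, 0, 0], "hand": 1},
  {"dp": [0, 0, 0], "twist": [0, 0, 0], "hand": 1},
])

```text
clock: 4.55
tool_pos: [0.7048, -0.0534, 0.262]
eef_rot: [0.949, -0.317, 0.001, 0.0]
contact_force: [-0.1, 0.5, 0.7]
opening: 1.004
finger_force: 0.0
```

Run:
```python
from h import *
st();to([.705,-.0515,.164],np.radians(-126.9))
```

```text
4.55 [ 0.7048 -0.0534  0.262 ] [[0.8, -0.601, 0.001], [-0.601, -0.8, -0.001], [0.002, -0.0, -1.0]] [ 0.01  0.8   0.01  1.29 -0.01  1.05 -2.2 ] [-0.1  0.5  0.7] 1.004 0.0
dp [-1.1 -1.7 98. ] tw [-0.    -0.002 -0.   ]
```

Call:
step_arm([
  {"dp": [0, -1, 50], "twist": [0, 0, 0], "hand": 1},
  {"dp": [0, -1, 97], "twist": [0, 0, 0], "hand": 1},
  {"dp": [0, -1, 97], "twist": [0, 0, 0], "hand": 1},
  {"dp": [0, -1, 97], "twist": [0, 0, 0], "hand": -1},
  {"dp": [0, -1, 97], "twist": [0, 0, 0], "hand": -1},
], force=30)

```text
clock: 5.18
tool_pos: [0.7073, -0.0513, 0.1669]
eef_rot: [0.948, -0.317, 0.003, -0.001]
contact_force: [-0.9, 0.4, 0.1]
opening: 0.796
finger_force: 0.0
```

Call:
step_arm([
  {"dp": [0, 0, 0], "twist": [0, 0, 0], "hand": -1},
  {"dp": [0, 0, 0], "twist": [0, 0, 0], "hand": -1},
  {"dp": [0, 0, 0], "twist": [0, 0, 0], "hand": -1},
  {"dp": [0, 0, 0], "twist": [0, 0, 0], "hand": -1},
], force=30)

```text
clock: 5.68
tool_pos: [0.7055, -0.0509, 0.1637]
eef_rot: [0.948, -0.317, -0.0, 0.0]
contact_force: [0.4, -0.5, -0.3]
opening: 0.345
finger_force: 0.0
```

Run:
```python
from h import *
st();to([.512,.227,.28],np.radians(-126.9))
```

```text
5.67 [ 0.7055 -0.0509  0.1637] [[0.799, -0.601, -0.0], [-0.601, -0.799, -0.0], [-0.0, 0.0, -1.0]] [ 0.01  0.91  0.    1.37 -0.    0.86 -2.21] [ 0.4 -0.5 -0.3] 0.345 0.0
dp [-321.7 -105.7 -116.3] tw [ 0.     0.    -0.001]
```

Call:
step_arm([
  {"dp": [0, 0, 0], "twist": [0, 0, 0], "hand": -1},
  {"dp": [0, 0, 0], "twist": [0, 0, 0], "hand": -1},
  {"dp": [0, 0, 0], "twist": [0, 0, 0], "hand": -1},
  {"dp": [0, 0, 0], "twist": [0, 0, 0], "hand": -1},
])

```text
clock: 6.18
tool_pos: [0.7054, -0.0509, 0.1635]
eef_rot: [0.948, -0.317, -0.0, 0.0]
contact_force: [0.2, 0.0, -1.2]
opening: 0.178
finger_force: 30.0
```

Call:
step_arm([
  {"dp": [0, 0, -25], "twist": [0, 0, 0], "hand": -1},
  {"dp": [0, 0, -50], "twist": [0, 0, 0], "hand": -1},
  {"dp": [0, 0, -80], "twist": [0, 0, 0], "hand": -1},
  {"dp": [0, 0, -115], "twist": [0, 0, 0], "hand": -1},
  {"dp": [0, 0, -115], "twist": [0, 0, 0], "hand": -1},
])

```text
clock: 6.8
tool_pos: [0.7073, -0.0512, 0.2819]
eef_rot: [0.948, -0.317, 0.003, -0.001]
contact_force: [-0.1, 0.8, -0.9]
opening: 0.18
finger_force: 30.0
```

Run:
```python
from h import *
st();to([.512,.227,.28],np.radians(-126.9))
```

```text
6.8 [ 0.7073 -0.0512  0.2819] [[0.799, -0.602, 0.007], [-0.602, -0.799, -0.0], [0.006, -0.004, -1.0]] [ 0.    0.79  0.01  1.26 -0.01  1.09 -2.2 ] [-0.1  0.8 -0.9] 0.18 29.975633025169373
dp [-323.3 -104.7    0.5] tw [-0.004 -0.006 -0.001]
```

Call:
step_arm([
  {"dp": [-30, -10, 0], "twist": [0, 0, 0], "hand": -1},
  {"dp": [-80, -26, 0], "twist": [0, 0, 0], "hand": -1},
  {"dp": [-130, -42, 0], "twist": [0, 0, 0], "hand": -1},
  {"dp": [-180, -59, 0], "twist": [0, 0, 0], "hand": -1},
  {"dp": [-230, -75, 0], "twist": [0, 0, 0], "hand": -1},
])

```text
clock: 7.42
tool_pos: [0.5649, 0.1485, 0.2773]
eef_rot: [0.948, -0.317, -0.001, 0.001]
contact_force: [-0.5, 0.5, -1.5]
opening: 0.175
finger_force: 30.0
```

Call:
step_arm([
  {"dp": [-45, -15, 0], "twist": [0, 0, 0], "hand": -1},
  {"dp": [-80, -25, 0], "twist": [0, 0, 0], "hand": -1},
  {"dp": [-92, -30, 0], "twist": [0, 0, 0], "hand": -1},
  {"dp": [-92, -30, 0], "twist": [0, 0, 0], "hand": -1},
  {"dp": [-92, -30, 0], "twist": [0, 0, 0], "hand": -1},
])

```text
clock: 8.05
tool_pos: [0.5116, 0.2254, 0.2781]
eef_rot: [0.948, -0.318, -0.0, 0.001]
contact_force: [-0.1, 0.4, -0.8]
opening: 0.179
finger_force: 30.0
```

Run:
```python
from m import *
st();to([.512,.227,.164],np.radians(-126.9))
for n in('scene','side'):
    s,T=snap(n,n+'1');P=cloud(s,T);print('rim',circ(box(P,[.38,.12,.080],[.62,.36,.09])))
    for z in(.105,.125,.145):
        b=box(P,[.45,.15,z],[.6,.3,z+.02]);print(b.mean(0).round(4),len(b),b[:,2].min())
```

```text
8.05 [0.5116 0.2254 0.2781] [[0.798, -0.602, -0.0], [-0.602, -0.798, -0.001], [0.0, 0.001, -1.0]] [-0.57  0.58  0.12  1.76 -0.09  0.81 -2.63] [-0.1  0.4 -0.8] 0.179 29.97554787900299
dp [ -0.7  -1.7 114.1] tw [ 0.001 -0.    -0.002]
rim (array([0.513 , 0.2282]), 0.0876, 263)
[0.5188 0.2193 0.1224] 7 0.12011730722899916
[0.5215 0.2196 0.1359] 51 0.12576476612199472
[0.5232 0.2194 0.1549] 51 0.145477982266911
rim (array([0.5111, 0.2254]), 0.0874, 204)
[0.5095 0.2096 0.1232] 11 0.11977769684615369
[0.5124 0.21   0.1348] 61 0.12504760451911268
[0.5115 0.2093 0.1551] 62 0.14529441523335784
```

View pics/side1.png

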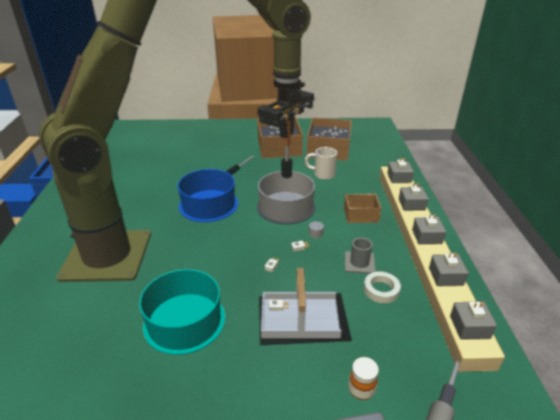

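Side view: the brush is in the gripper with its head over the steel hopper at (287,168). The holder at (361,252) is empty and the plugs have not moved. Joint 7 is close to its limit, so I'll turn the tool back before stroking.

Call:
step_arm([
  {"dp": [0, 0, 0], "twist": [0, 0, -0.15], "hand": -1},
  {"dp": [0, 0, 0], "twist": [0, 0, -0.3], "hand": -1},
  {"dp": [0, 0, 0], "twist": [0, 0, -0.45], "hand": -1},
  {"dp": [0, 0, 0], "twist": [0, 0, -0.6], "hand": -1},
  {"dp": [0, 0, 0], "twist": [0, 0, -0.6], "hand": -1},
])

```text
clock: 8.78
tool_pos: [0.5119, 0.2256, 0.2786]
eef_rot: [1.0, -0.024, -0.0, -0.0]
contact_force: [-0.0, -0.4, -1.0]
opening: 0.173
finger_force: 30.0
```

Call:
step_arm([
  {"dp": [0, 0, 40], "twist": [0, 0, 0], "hand": -1},
  {"dp": [0, 0, 80], "twist": [0, 0, 0], "hand": -1},
  {"dp": [0, 0, 105], "twist": [0, 0, 0], "hand": -1},
  {"dp": [0, 0, 112], "twist": [0, 0, 0], "hand": -1},
  {"dp": [0, 0, 112], "twist": [0, 0, 0], "hand": -1},
])

```text
clock: 9.4
tool_pos: [0.5118, 0.2264, 0.1669]
eef_rot: [1.0, -0.023, 0.0, 0.0]
contact_force: [-0.3, 0.1, -2.5]
opening: 0.18
finger_force: 30.0
```

Run:
```python
from h import *
st();to([.512,.227,.1625],np.radians(-90))
```

```text
9.4 [0.5118 0.2264 0.1669] [[0.999, -0.047, 0.0], [-0.047, -0.999, -0.0], [0.0, 0.0, -1.0]] [-0.47  0.73 -0.05  1.86  0.07  0.55 -2.18] [-0.3  0.1 -2.5] 0.18 29.975671141874045
dp [ 0.2 -0.6  4.4] tw [ 0.    -0.    -0.047]
```

Creep down until contact.

Call:
step_arm([
  {"dp": [0, 0, 2], "twist": [0, 0, 0], "hand": -1},
  {"dp": [0, 0, 3], "twist": [0, 0, 0], "hand": -1},
  {"dp": [0, 0, 3], "twist": [0, 0, 0], "hand": -1},
])

```text
clock: 9.78
tool_pos: [0.5116, 0.2267, 0.1641]
eef_rot: [1.0, -0.023, 0.0, -0.0]
contact_force: [-0.3, 0.3, -0.9]
opening: 0.18
finger_force: 30.0
```

Call:
step_arm([
  {"dp": [0, 0, 2], "twist": [0, 0, 0], "hand": -1},
  {"dp": [0, 0, 2], "twist": [0, 0, 0], "hand": -1},
  {"dp": [0, 0, 2], "twist": [0, 0, 0], "hand": -1},
])

```text
clock: 10.15
tool_pos: [0.5118, 0.2269, 0.1624]
eef_rot: [1.0, -0.023, 0.001, -0.0]
contact_force: [-1.2, 0.2, 5.5]
opening: 0.181
finger_force: 30.0
```

Call:
step_arm([
  {"dp": [0, 0, -35], "twist": [0, 0, 0], "hand": -1},
  {"dp": [0, 0, -75], "twist": [0, 0, 0], "hand": -1},
  {"dp": [0, 0, -105], "twist": [0, 0, 0], "hand": -1},
  {"dp": [0, 0, -105], "twist": [0, 0, 0], "hand": -1},
  {"dp": [0, 0, -105], "twist": [0, 0, 0], "hand": -1},
])

```text
clock: 10.78
tool_pos: [0.5107, 0.2262, 0.2656]
eef_rot: [1.0, -0.023, -0.001, 0.001]
contact_force: [0.3, 0.9, -1.6]
opening: 0.181
finger_force: 30.0
```

Call:
step_arm([
  {"dp": [0, 0, 40], "twist": [0, 0, 0], "hand": -1},
  {"dp": [0, 0, 80], "twist": [0, 0, 0], "hand": -1},
  {"dp": [0, 0, 101], "twist": [0, 0, 0], "hand": -1},
  {"dp": [0, 0, 105], "twist": [0, 0, 0], "hand": -1},
  {"dp": [0, 0, 105], "twist": [0, 0, 0], "hand": -1},
])

```text
clock: 11.4
tool_pos: [0.5098, 0.2258, 0.1607]
eef_rot: [1.0, -0.023, -0.002, 0.001]
contact_force: [-2.0, -1.1, 5.4]
opening: 0.18
finger_force: 30.0
```

Call:
step_arm([
  {"dp": [0, 0, 0], "twist": [0, 0, 0], "hand": -1},
])

```text
clock: 11.52
tool_pos: [0.5098, 0.2258, 0.1607]
eef_rot: [1.0, -0.023, -0.002, 0.001]
contact_force: [-1.4, -0.7, 5.7]
opening: 0.177
finger_force: 30.0
```

Call:
step_arm([
  {"dp": [0, 0, -35], "twist": [0, 0, 0], "hand": -1},
  {"dp": [0, 0, -75], "twist": [0, 0, 0], "hand": -1},
  {"dp": [0, 0, -105], "twist": [0, 0, 0], "hand": -1},
  {"dp": [0, 0, -105], "twist": [0, 0, 0], "hand": -1},
  {"dp": [0, 0, -105], "twist": [0, 0, 0], "hand": -1},
])

```text
clock: 12.15
tool_pos: [0.5103, 0.2261, 0.2648]
eef_rot: [1.0, -0.023, -0.002, 0.001]
contact_force: [-0.3, -1.0, -0.8]
opening: 0.176
finger_force: 30.0
```

Call:
step_arm([
  {"dp": [0, 0, 40], "twist": [0, 0, 0], "hand": -1},
  {"dp": [0, 0, 80], "twist": [0, 0, 0], "hand": -1},
  {"dp": [0, 0, 101], "twist": [0, 0, 0], "hand": -1},
  {"dp": [0, 0, 105], "twist": [0, 0, 0], "hand": -1},
  {"dp": [0, 0, 105], "twist": [0, 0, 0], "hand": -1},
])

```text
clock: 12.78
tool_pos: [0.5101, 0.226, 0.16]
eef_rot: [1.0, -0.022, -0.002, 0.001]
contact_force: [-0.0, 0.9, -1.5]
opening: 0.174
finger_force: 30.0
```

Call:
step_arm([
  {"dp": [0, 0, 0], "twist": [0, 0, 0], "hand": -1},
])

```text
clock: 12.9
tool_pos: [0.5107, 0.2263, 0.1605]
eef_rot: [1.0, -0.023, -0.001, 0.001]
contact_force: [-1.0, 0.2, -0.4]
opening: 0.183
finger_force: 30.0
```

Call:
step_arm([
  {"dp": [0, 0, -35], "twist": [0, 0, 0], "hand": -1},
  {"dp": [0, 0, -75], "twist": [0, 0, 0], "hand": -1},
  {"dp": [0, 0, -117], "twist": [0, 0, 0], "hand": -1},
  {"dp": [0, 0, -117], "twist": [0, 0, 0], "hand": -1},
  {"dp": [0, 0, -117], "twist": [0, 0, 0], "hand": -1},
])

```text
clock: 13.52
tool_pos: [0.5106, 0.2262, 0.2775]
eef_rot: [1.0, -0.023, -0.001, 0.001]
contact_force: [-1.2, -0.7, -1.4]
opening: 0.178
finger_force: 30.0
```

Run:
```python
from h import *
st();to([.705,-.0515,.279],np.radians(-92))
```

```text
13.53 [0.5106 0.2262 0.2775] [[0.999, -0.045, -0.002], [-0.045, -0.999, -0.001], [-0.002, 0.001, -1.0]] [-0.46  0.58 -0.07  1.75  0.05  0.82 -2.17] [-1.2 -0.7 -1.4] 0.178 29.999284353107214
dp [206.7 268.7  -1.6] tw [ 0.001  0.002 -0.01 ]
```

Call:
step_arm([
  {"dp": [20, 26, 0], "twist": [0, 0, 0], "hand": -1},
  {"dp": [50, 65, 0], "twist": [0, 0, 0], "hand": -1},
  {"dp": [80, 104, 0], "twist": [0, 0, 0], "hand": -1},
  {"dp": [110, 143, 0], "twist": [0, 0, 0], "hand": -1},
  {"dp": [140, 182, 0], "twist": [0, 0, 0], "hand": -1},
])

```text
clock: 14.15
tool_pos: [0.6426, 0.037, 0.2761]
eef_rot: [1.0, -0.022, -0.002, 0.0]
contact_force: [0.3, 0.3, -1.6]
opening: 0.178
finger_force: 30.0
```

Call:
step_arm([
  {"dp": [30, 39, 0], "twist": [0, 0, 0], "hand": -1},
  {"dp": [55, 72, 0], "twist": [0, 0, 0], "hand": -1},
  {"dp": [67, 87, 0], "twist": [0, 0, 0], "hand": -1},
  {"dp": [67, 87, 0], "twist": [0, 0, 0], "hand": -1},
  {"dp": [67, 87, 0], "twist": [0, 0, 0], "hand": -1},
])

```text
clock: 14.78
tool_pos: [0.705, -0.0497, 0.2772]
eef_rot: [1.0, -0.022, -0.002, -0.001]
contact_force: [-0.8, 0.6, -0.6]
opening: 0.18
finger_force: 30.0
```

Run:
```python
from m import *
st()
for n in('scene','side'):
    s,T=snap(n,n+'2');P=cloud(s,T);b=box(P,[.66,-.1,.066],[.75,0,.075]);print('tube',circ(b),rect(b))
    b=box(P,[.63,-.13,.005],[.78,.03,.012]);print('foot',rect(b))
    for z in(.105,.125,.145,.175,.2):
        b=box(P,[.65,-.12,z],[.76,.02,z+.02]);print(b.mean(0).round(4),len(b),b[:,2].min().round(4))
```

```text
14.78 [ 0.705  -0.0497  0.2772] [[0.999, -0.044, -0.003], [-0.044, -0.999, 0.001], [-0.003, -0.001, -1.0]] [ 0.05  0.79 -0.08  1.26  0.07  1.09 -1.66] [-0.8  0.6 -0.6] 0.18 29.99954198487103
tube (array([ 0.7062, -0.0492]), 0.0247, 92) (array([706.2, -48.3]), array([50.8, 54.8]), 73.2, 92)
foot (array([705.2, -49.9]), array([158.7, 149.2]), 89.8, 433)
[ 0.7188 -0.0512  0.1231] 1 0.1231
[ 0.7164 -0.0513  0.1363] 56 0.1257
[ 0.7157 -0.0515  0.1547] 56 0.1451
[ 0.708  -0.0499  0.1802] 101 0.1752
[ 0.7084 -0.0499  0.2096] 18 0.2004
tube (array([ 0.7046, -0.0528]), 0.0249, 73) (array([704.8, -53.4]), array([54.9, 50.8]), 81.0, 73)
foot (array([715.7, -69.6]), array([111.2, 103.9]), 81.7, 181)
[ 0.7008 -0.0648  0.1225] 5 0.1212
[ 0.7016 -0.0628  0.1343] 87 0.1251
[ 0.7016 -0.0632  0.1552] 92 0.1451
[ 0.704  -0.0543  0.1794] 88 0.175
[ 0.7038 -0.0541  0.2103] 28 0.2
```

Call:
step_arm([
  {"dp": [0, 1, 25], "twist": [0, 0, 0], "hand": -1},
  {"dp": [0, 1, 50], "twist": [0, 0, 0], "hand": -1},
  {"dp": [0, 1, 70], "twist": [0, 0, 0], "hand": -1},
  {"dp": [0, 1, 90], "twist": [0, 0, 0], "hand": -1},
  {"dp": [0, 1, 105], "twist": [0, 0, 0], "hand": -1},
])

```text
clock: 15.5
tool_pos: [0.7054, -0.0513, 0.173]
eef_rot: [1.0, -0.022, -0.0, -0.0]
contact_force: [0.3, 0.0, -0.7]
opening: 0.176
finger_force: 30.0
```

Call:
step_arm([
  {"dp": [0, 0, 5], "twist": [0, 0, 0], "hand": -1},
  {"dp": [0, 0, 8], "twist": [0, 0, 0], "hand": -1},
  {"dp": [0, 0, 8], "twist": [0, 0, 0], "hand": -1},
  {"dp": [0, 0, 8], "twist": [0, 0, 0], "hand": -1},
])

```text
clock: 16.0
tool_pos: [0.7063, -0.0525, 0.1664]
eef_rot: [1.0, -0.023, 0.001, 0.0]
contact_force: [0.3, -0.2, -0.5]
opening: 0.174
finger_force: 30.0
```

Call:
step_arm([
  {"dp": [0, 0, 2], "twist": [0, 0, 0], "hand": -1},
  {"dp": [0, 0, 4], "twist": [0, 0, 0], "hand": -1},
  {"dp": [0, 0, 4], "twist": [0, 0, 0], "hand": -1},
])

```text
clock: 16.38
tool_pos: [0.7058, -0.0525, 0.1614]
eef_rot: [1.0, -0.023, -0.0, 0.0]
contact_force: [0.6, -0.2, -1.8]
opening: 0.181
finger_force: 30.0
```

Call:
step_arm([
  {"dp": [0, 0, 1], "twist": [0, 0, 0], "hand": -1},
  {"dp": [0, 0, 1], "twist": [0, 0, 0], "hand": -1},
  {"dp": [0, 0, 1], "twist": [0, 0, 0], "hand": -1},
])

```text
clock: 16.75
tool_pos: [0.7062, -0.0525, 0.1609]
eef_rot: [1.0, -0.023, 0.0, 0.0]
contact_force: [0.4, -0.0, 1.3]
opening: 0.176
finger_force: 30.0
```

Contact. Release and rise.

Call:
step_arm([
  {"dp": [0, 0, 0], "twist": [0, 0, 0], "hand": 0.2},
  {"dp": [0, 0, 0], "twist": [0, 0, 0], "hand": 0.6},
  {"dp": [0, 0, 0], "twist": [0, 0, 0], "hand": 1},
  {"dp": [0, 0, 0], "twist": [0, 0, 0], "hand": 1},
  {"dp": [0, 0, 0], "twist": [0, 0, 0], "hand": 1},
])

```text
clock: 17.38
tool_pos: [0.706, -0.0525, 0.1607]
eef_rot: [1.0, -0.023, 0.0, 0.0]
contact_force: [-0.4, -0.1, -0.5]
opening: 0.718
finger_force: 0.0
```

Call:
step_arm([
  {"dp": [0, 0, -40], "twist": [0, 0, 0], "hand": 1},
  {"dp": [0, 0, -90], "twist": [0, 0, 0], "hand": 1},
  {"dp": [0, 0, -140], "twist": [0, 0, 0], "hand": 1},
  {"dp": [-50, 0, -180], "twist": [0, 0, 0], "hand": 1},
  {"dp": [-100, 0, -180], "twist": [0, 0, 0], "hand": 1},
])

```text
clock: 18.0
tool_pos: [0.6071, -0.0479, 0.3441]
eef_rot: [1.0, -0.023, 0.004, -0.0]
contact_force: [-0.5, -0.6, 0.2]
opening: 0.999
finger_force: 0.0
```

Call:
step_arm([
  {"dp": [-50, 25, 0], "twist": [0, 0, 0], "hand": 1},
  {"dp": [-95, 50, 0], "twist": [0, 0, 0], "hand": 1},
  {"dp": [-95, 50, 0], "twist": [0, 0, 0], "hand": 1},
  {"dp": [-95, 50, 0], "twist": [0, 0, 0], "hand": 1},
  {"dp": [-95, 50, 0], "twist": [0, 0, 0], "hand": 1},
])

```text
clock: 18.62
tool_pos: [0.5102, -0.0928, 0.3407]
eef_rot: [1.0, -0.022, 0.001, -0.0]
contact_force: [-0.6, -0.5, 0.4]
opening: 0.998
finger_force: 0.0
```

```bash
cat > plugs.py <<'E'
from m import *
from scipy.ndimage import label
def plugs(s,P,zlo=.0,zhi=.04,lo=(.3,-.4),hi=(.85,.35)):
    """white plug bodies: centre, size, long-axis angle; pins (brass) direction"""
    px=s['pixels'].astype(int);mn=px.min(-1);z=P[...,2]
    inb=(P[...,0]>lo[0])&(P[...,0]<hi[0])&(P[...,1]>lo[1])&(P[...,1]<hi[1])
    w=inb&(z>zlo)&(z<zhi)&(mn>165)&(px.max(-1)-mn<40)
    br=inb&(z<zhi)&(px[...,0]-px[...,2]>70)&(px[...,0]>px[...,1]+15)&(px[...,0]>120)
    l,n=label(w)
    for i in range(1,n+1):
        p=P[l==i]
        if len(p)<40:continue
        top=p[p[:,2]>np.median(p[:,2])-.004]
        c,wh,a=rect(top)[:3];q=P[br];d=np.linalg.norm(q[:,:2]*1000-c,axis=1);q=q[(d<38)]
        v=q[:,:2].mean(0)*1000-c if len(q)>3 else np.zeros(2)
        vv,uu=np.where(l==i)
        print('plug c',c,'wh',wh,'ang',a,'ztop',np.median(p[:,2]).round(4),'n',len(p),'pins',len(q),np.round(np.degrees(np.arctan2(v[1],v[0]))),'px',uu.mean().round(),vv.mean().round())
E
python3 - <<'E'
from plugs import *
st();s,T=snap('wrist','w2');P=cloud(s,T);plugs(s,P,.008)
print(find('wrist',T,'plug0'),find('wrist',T,'tray_grip'))
b=box(P,[.4,-.35,.09],[.65,-.13,.12]);print('bar',rect(b),b.mean(0),len(b))
s,T=snap('scene','scene3');P=cloud(s,T);b=box(P,[.6,-.15,.19],[.8,.05,.22]);print('brush',b.mean(0))
E
```

```text
18.62 [ 0.5102 -0.0928  0.3407] [[0.999, -0.044, 0.001], [-0.044, -0.999, 0.0], [0.001, -0.001, -1.0]] [ 0.16  0.45 -0.11  1.78  0.06  0.92 -1.58] [-0.6 -0.5  0.4] 0.998 0.0
plug c [ 573.6 -302.6] wh [ 4.  80.8] ang 88.1 ztop 0.027 n 183 pins 0 0.0 px 466.0 86.0
plug c [ 576.5 -186.8] wh [ 3.9 81.1] ang 88.6 ztop 0.027 n 234 pins 0 0.0 px 363.0 89.0
plug c [537.   15.7] wh [32.7 23.3] ang 14.9 ztop 0.018 n 467 pins 83 14.0 px 190.0 132.0
plug c [ 475.1 -241.8] wh [119.6  78.7] ang 87.8 ztop 0.0271 n 527 pins 57 57.0 px 399.0 188.0
plug c [ 469.9 -213.9] wh [22.8 32.1] ang 88.5 ztop 0.0252 n 484 pins 71 -2.0 px 383.0 180.0
plug c [459.  -63.8] wh [33.1 23.3] ang 63.8 ztop 0.0182 n 405 pins 72 62.0 px 260.0 192.0
[(0.83, [0.5381, 0.0161, 0.017]), (0.82, [0.4612, -0.0631, 0.0195]), (0.57, [0.4783, -0.2095, 0.0234])] [(0.65, [0.4597, -0.0635, 0.0174])]
bar (array([ 526.3, -242.6]), array([120.1,  16.7]), 88.7, 2415) [ 0.52741225 -0.24107963  0.10750487] 2415
brush [ 0.70830902 -0.05229589  0.19653154]
```

View pics/w2.png

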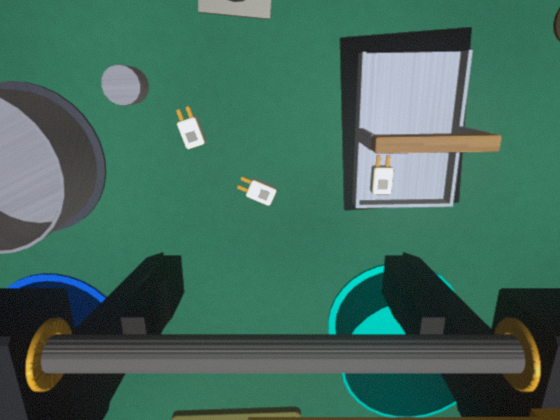

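The wrist view shows loose plugs at (190,132) and (260,192). Only one plug is on the tray, at (382,180), behind the bar. The brush is standing in its holder again.

Run:
```python
from h import *
to([.537,.0157,.12],np.radians(-75.5));to([.537,.0157,.0255],np.radians(-75.5))
```

```text
dp [  22.7 -109.9  220.5] tw [-0.    -0.    -0.297]
dp [  22.7 -109.9  315. ] tw [-0.    -0.    -0.297]
```

Call:
step_arm([
  {"dp": [10, -50, 20], "twist": [0, 0, -0.15], "hand": 1},
  {"dp": [23, -100, 50], "twist": [0, 0, -0.297], "hand": 1},
  {"dp": [23, -110, 110], "twist": [0, 0, -0.297], "hand": 1},
  {"dp": [23, -110, 165], "twist": [0, 0, -0.297], "hand": 1},
  {"dp": [23, -110, 200], "twist": [0, 0, -0.297], "hand": 1},
])

```text
clock: 19.45
tool_pos: [0.5361, 0.0158, 0.1381]
eef_rot: [0.992, 0.126, -0.001, -0.0]
contact_force: [0.1, 0.6, 0.4]
opening: 1.0
finger_force: 0.0
```

Call:
step_arm([
  {"dp": [0, 0, 0], "twist": [0, 0, 0], "hand": 1},
  {"dp": [0, 0, 0], "twist": [0, 0, 0], "hand": 1},
])

```text
clock: 19.7
tool_pos: [0.5379, 0.0154, 0.1418]
eef_rot: [0.992, 0.126, 0.001, 0.0]
contact_force: [-0.7, 0.6, 0.1]
opening: 0.997
finger_force: 0.0
```

Run:
```python
from plugs import *
st();s,T=snap('wrist','w3');P=cloud(s,T);plugs(s,P,.008,lo=(.45,-.03),hi=(.6,.06))
to([.537,.0157,.0255],np.radians(-75.5))
```

```text
19.7 [0.5379 0.0154 0.1418] [[0.968, 0.249, 0.002], [0.249, -0.968, 0.0], [0.002, 0.0, -1.0]] [-0.04  0.76 -0.13  1.93  0.2   0.46 -1.63] [-0.7  0.6  0.1] 0.997 0.0
plug c [537.1  15.9] wh [32.9 22.5] ang 15.1 ztop 0.0182 n 1420 pins 230 15.0 px 281.0 199.0
dp [ -1.4  -0.7 116.8] tw [ 0.001 -0.003 -0.001]
```

Call:
step_arm([
  {"dp": [0, 0, 50], "twist": [0, 0, 0], "hand": 0.5},
  {"dp": [0, 0, 95], "twist": [0, 0, 0], "hand": 0.3},
  {"dp": [0, 0, 114], "twist": [0, 0, 0], "hand": 0.1},
  {"dp": [0, 0, 116], "twist": [0, 0, 0], "hand": -0.2},
  {"dp": [0, 0, 116], "twist": [0, 0, 0], "hand": -1},
], force=20)

```text
clock: 20.38
tool_pos: [0.538, 0.0152, 0.0262]
eef_rot: [0.992, 0.125, 0.001, 0.0]
contact_force: [-0.2, 0.1, 0.2]
opening: 0.456
finger_force: 0.0
```

Call:
step_arm([
  {"dp": [0, 0, 0], "twist": [0, 0, 0], "hand": -1},
  {"dp": [0, 0, 0], "twist": [0, 0, 0], "hand": -1},
  {"dp": [0, 0, 0], "twist": [0, 0, 0], "hand": -1},
  {"dp": [0, 0, 0], "twist": [0, 0, 0], "hand": -1},
])

```text
clock: 20.88
tool_pos: [0.5376, 0.0152, 0.0258]
eef_rot: [0.992, 0.125, 0.001, 0.0]
contact_force: [-0.5, 0.7, 6.4]
opening: 0.27
finger_force: 20.0
```

Call:
step_arm([
  {"dp": [0, 0, -30], "twist": [0, 0, 0], "hand": -1},
  {"dp": [0, 0, -80], "twist": [0, 0, 0], "hand": -1},
  {"dp": [0, 0, -130], "twist": [0, 0, 0], "hand": -1},
  {"dp": [0, 0, -175], "twist": [0, 0, 0], "hand": -1},
  {"dp": [0, 0, -175], "twist": [0, 0, 0], "hand": -1},
])

```text
clock: 21.5
tool_pos: [0.5389, 0.0153, 0.2032]
eef_rot: [0.992, 0.125, 0.004, 0.0]
contact_force: [-0.0, 0.5, -0.9]
opening: 0.27
finger_force: 20.0
```

Run:
```python
from h import *
st();to([.582,-.243,.2],np.radians(-91.5))
```

```text
21.5 [0.5389 0.0153 0.2032] [[0.969, 0.249, 0.008], [0.249, -0.969, 0.001], [0.007, 0.001, -1.0]] [-0.01  0.66 -0.16  1.89  0.18  0.6  -1.61] [-0.   0.5 -0.9] 0.27 19.999871850013733
dp [-22.5 260.9   3.3] tw [ 0.    -0.008  0.278]
```

Call:
step_arm([
  {"dp": [-3, 35, 0], "twist": [0, 0, 0.06], "hand": -1},
  {"dp": [-7, 85, 0], "twist": [0, 0, 0.12], "hand": -1},
  {"dp": [-12, 140, 0], "twist": [0, 0, 0.18], "hand": -1},
  {"dp": [-17, 195, 0], "twist": [0, 0, 0.24], "hand": -1},
  {"dp": [-22, 240, 0], "twist": [0, 0, 0.278], "hand": -1},
])

```text
clock: 22.12
tool_pos: [0.5745, -0.2251, 0.1983]
eef_rot: [1.0, -0.015, -0.001, 0.0]
contact_force: [0.2, -0.8, -0.4]
opening: 0.273
finger_force: 20.0
```

Call:
step_arm([
  {"dp": [0, 20, 0], "twist": [0, 0, 0], "hand": -1},
  {"dp": [0, 20, 0], "twist": [0, 0, 0], "hand": -1},
  {"dp": [0, 20, 0], "twist": [0, 0, 0], "hand": -1},
])

```text
clock: 22.5
tool_pos: [0.5749, -0.2396, 0.1994]
eef_rot: [1.0, -0.011, -0.0, -0.001]
contact_force: [0.7, -0.2, -0.5]
opening: 0.27
finger_force: 20.0
```

Run:
```python
from plugs import *
st();s,T=snap('wrist','w4');P=cloud(s,T)
b=box(P,[.4,-.35,.09],[.65,-.13,.12]);print('bar',rect(b),b.mean(0),len(b))
b=box(P,[.5,-.35,.02],[.65,-.26,.03]);print('wallR',rect(b))
b=box(P,[.5,-.21,.02],[.65,-.16,.03]);print('wallL',rect(b))
to([.583,-.243,.034],np.radians(-91.5))
```

```text
22.5 [ 0.5749 -0.2396  0.1994] [[1.0, -0.023, -0.001], [-0.023, -1.0, 0.002], [-0.001, -0.002, -1.0]] [ 0.4   0.76 -0.14  1.63  0.14  0.76 -1.4 ] [ 0.7 -0.2 -0.5] 0.27 20.00009983778
bar (array([ 528.2, -243.2]), array([119.6,  14.6]), 88.4, 1052) [ 0.53196623 -0.25599181  0.10388758] 1052
wallR (array([ 557.6, -301.9]), array([  4.5, 114.3]), 88.4, 765)
wallL (array([ 561.4, -186.2]), array([  4.5, 113.3]), 88.3, 720)
dp [  8.1   3.6 165.5] tw [-0.002  0.     0.004]
```

Call:
step_arm([
  {"dp": [5, 4, 0], "twist": [0, 0, 0], "hand": -1},
  {"dp": [8, 4, 50], "twist": [0, 0, 0], "hand": -1},
  {"dp": [8, 4, 105], "twist": [0, 0, 0], "hand": -1},
  {"dp": [8, 4, 145], "twist": [0, 0, 0], "hand": -1},
  {"dp": [8, 4, 160], "twist": [0, 0, 0], "hand": -1},
])

```text
clock: 23.18
tool_pos: [0.5819, -0.2456, 0.0374]
eef_rot: [1.0, -0.012, -0.002, -0.001]
contact_force: [0.1, 0.6, 1.3]
opening: 0.272
finger_force: 20.0
```

Call:
step_arm([
  {"dp": [0, 0, 3], "twist": [0, 0, 0], "hand": -1},
  {"dp": [0, 0, 4], "twist": [0, 0, 0], "hand": -1},
  {"dp": [0, 0, 4], "twist": [0, 0, 0], "hand": -1},
])

```text
clock: 23.55
tool_pos: [0.5837, -0.2473, 0.0373]
eef_rot: [1.0, -0.013, 0.001, 0.0]
contact_force: [-0.6, -1.4, -0.2]
opening: 0.263
finger_force: 20.0
```

Call:
step_arm([
  {"dp": [0, 0, 2], "twist": [0, 0, 0], "hand": -1},
  {"dp": [0, 0, 3], "twist": [0, 0, 0], "hand": -1},
  {"dp": [0, 0, 3], "twist": [0, 0, 0], "hand": -1},
])

```text
clock: 23.92
tool_pos: [0.5828, -0.247, 0.0329]
eef_rot: [1.0, -0.013, 0.0, 0.0]
contact_force: [0.5, 0.3, 0.1]
opening: 0.27
finger_force: 20.0
```

Call:
step_arm([
  {"dp": [0, 0, 0], "twist": [0, 0, 0], "hand": -0.3},
  {"dp": [0, 0, 0], "twist": [0, 0, 0], "hand": -0.1},
  {"dp": [0, 0, 0], "twist": [0, 0, 0], "hand": 0},
  {"dp": [0, 0, -40], "twist": [0, 0, 0], "hand": 0},
  {"dp": [0, 0, -100], "twist": [0, 0, 0], "hand": 0.5},
])

```text
clock: 24.55
tool_pos: [0.5814, -0.2463, 0.1321]
eef_rot: [1.0, -0.013, -0.002, -0.001]
contact_force: [0.9, -0.9, -0.5]
opening: 0.59
finger_force: 0.0
```

Call:
step_arm([
  {"dp": [-30, 0, -60], "twist": [0, 0, 0], "hand": 1},
  {"dp": [-70, 0, -120], "twist": [0, 0, 0], "hand": 1},
  {"dp": [-70, -50, -150], "twist": [0, 0, 0], "hand": 1},
  {"dp": [-70, -100, -180], "twist": [0, 0, 0], "hand": 1},
  {"dp": [-70, -100, -180], "twist": [0, 0, 0], "hand": 1},
])

```text
clock: 25.18
tool_pos: [0.5172, -0.1401, 0.3156]
eef_rot: [1.0, -0.009, 0.003, -0.001]
contact_force: [0.3, -1.6, -0.7]
opening: 1.0
finger_force: 0.0
```

Run:
```python
from plugs import *
st();s,T=snap('wrist','w5');P=cloud(s,T);plugs(s,P,.008)
print(find('wrist',T,'plug0',6))
to([.459,-.0638,.14],np.radians(62.5+90))
to([.459,-.0638,.14],np.radians(62.5-90))
```

```text
25.18 [ 0.5172 -0.1401  0.3156] [[1.0, -0.018, 0.006], [-0.018, -1.0, 0.002], [0.006, -0.002, -1.0]] [ 0.29  0.5  -0.17  1.77  0.1   0.87 -1.51] [ 0.3 -1.6 -0.7] 1.0 0.0
plug c [ 576.1 -187.3] wh [ 2.4 80. ] ang 88.5 ztop 0.0272 n 168 pins 0 0.0 px 325.0 102.0
plug c [ 573.  -303.4] wh [ 3.5 80. ] ang 88.0 ztop 0.027 n 166 pins 0 0.0 px 433.0 102.0
plug c [ 582.7 -248.5] wh [22.6 33.2] ang 88.6 ztop 0.0251 n 645 pins 80 -2.0 px 382.0 96.0
plug c [ 474.5 -242.6] wh [119.1  77. ] ang 87.8 ztop 0.0271 n 461 pins 57 56.0 px 368.0 207.0
plug c [ 470.2 -214. ] wh [23.7 32.7] ang 86.2 ztop 0.0252 n 508 pins 71 -6.0 px 347.0 196.0
plug c [459.1 -64.4] wh [32.1 23. ] ang 63.5 ztop 0.0181 n 430 pins 73 63.0 px 220.0 205.0
[(0.94, [0.5826, -0.2439, 0.0262]), (0.73, [0.4736, -0.2123, 0.0271]), (0.62, [0.4608, -0.065, 0.0162])]
dp [-58.3 -80.  172.8] tw [ 0.000e+00 -1.000e-03  2.026e+00]
dp [-58.3 -80.  172.8] tw [ 1.000e-03  0.000e+00 -1.116e+00]
```

View pics/w5.png

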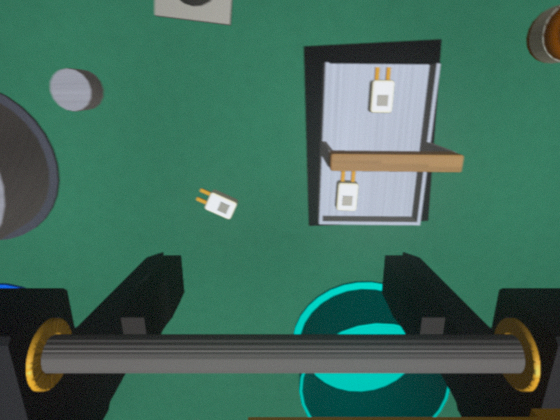

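The wrist view shows the placed plug on the tray at (382,96) and the original one at (347,196). The last loose plug is at (220,205).

Call:
step_arm([
  {"dp": [-20, -30, 20], "twist": [0, 0, -0.18], "hand": 1},
  {"dp": [-40, -60, 40], "twist": [0, 0, -0.36], "hand": 1},
  {"dp": [-58, -80, 60], "twist": [0, 0, -0.54], "hand": 1},
  {"dp": [-58, -80, 100], "twist": [0, 0, -0.72], "hand": 1},
  {"dp": [-58, -80, 150], "twist": [0, 0, -0.9], "hand": 1},
])

```text
clock: 25.9
tool_pos: [0.4596, -0.0653, 0.1613]
eef_rot: [0.905, 0.425, 0.0, 0.0]
contact_force: [0.6, -1.9, -0.1]
opening: 1.004
finger_force: 0.0
```

Call:
step_arm([
  {"dp": [0, 0, 20], "twist": [0, 0, -0.15], "hand": 1},
  {"dp": [0, 0, 20], "twist": [0, 0, -0.216], "hand": 1},
  {"dp": [0, 0, 20], "twist": [0, 0, -0.216], "hand": 1},
  {"dp": [0, 0, 20], "twist": [0, 0, -0.216], "hand": 1},
])

```text
clock: 26.4
tool_pos: [0.4593, -0.0646, 0.1424]
eef_rot: [0.856, 0.517, -0.0, 0.0]
contact_force: [-0.2, 0.6, -0.4]
opening: 0.999
finger_force: 0.0
```

Run:
```python
from plugs import *
st();s,T=snap('wrist','w6');P=cloud(s,T);plugs(s,P,.008,lo=(.4,-.12),hi=(.55,0))
to([.459,-.0642,.0255],np.radians(63-90))
```

```text
26.4 [ 0.4593 -0.0646  0.1424] [[0.465, 0.885, -0.0], [0.885, -0.465, -0.0], [-0.001, -0.0, -1.0]] [ 0.23  0.71 -0.3   2.14  0.57  0.36 -1.02] [-0.2  0.6 -0.4] 0.999 0.0
plug c [459.2 -63.5] wh [33.  23.4] ang 63.1 ztop 0.0181 n 1452 pins 251 64.0 px 284.0 198.0
dp [-1.000e-01 -5.000e-01  1.171e+02] tw [ 0.     0.    -0.012]
```

Call:
step_arm([
  {"dp": [0, 0, 50], "twist": [0, 0, 0], "hand": 0.5},
  {"dp": [0, 0, 95], "twist": [0, 0, 0], "hand": 0.3},
  {"dp": [0, 0, 114], "twist": [0, 0, 0], "hand": 0.1},
  {"dp": [0, 0, 116], "twist": [0, 0, 0], "hand": -0.2},
  {"dp": [0, 0, 116], "twist": [0, 0, 0], "hand": -1},
], force=20)

```text
clock: 27.08
tool_pos: [0.4596, -0.0637, 0.0264]
eef_rot: [0.855, 0.518, -0.0, 0.0]
contact_force: [0.5, -0.0, 0.3]
opening: 0.45
finger_force: 0.0
```

Call:
step_arm([
  {"dp": [0, 0, 0], "twist": [0, 0, 0], "hand": -1},
  {"dp": [0, 0, 0], "twist": [0, 0, 0], "hand": -1},
  {"dp": [0, 0, 0], "twist": [0, 0, 0], "hand": -1},
  {"dp": [0, 0, 0], "twist": [0, 0, 0], "hand": -1},
])

```text
clock: 27.58
tool_pos: [0.4597, -0.0637, 0.0269]
eef_rot: [0.855, 0.518, 0.0, 0.0]
contact_force: [-0.3, 0.2, 1.1]
opening: 0.27
finger_force: 20.0
```

Call:
step_arm([
  {"dp": [0, 0, -30], "twist": [0, 0, 0.1], "hand": -1},
  {"dp": [0, 0, -80], "twist": [0, 0, 0.25], "hand": -1},
  {"dp": [0, 0, -130], "twist": [0, 0, 0.4], "hand": -1},
  {"dp": [0, 0, -175], "twist": [0, 0, 0.55], "hand": -1},
  {"dp": [0, 0, -175], "twist": [0, 0, 0.7], "hand": -1},
])

```text
clock: 28.2
tool_pos: [0.461, -0.0636, 0.2046]
eef_rot: [0.982, 0.191, 0.003, 0.0]
contact_force: [0.1, 0.2, -1.0]
opening: 0.266
finger_force: 20.0
```

Run:
```python
from h import *
st();to([.463,-.2605,.2],np.radians(-91.6))
```

```text
28.2 [ 0.461  -0.0636  0.2046] [[0.927, 0.375, 0.006], [0.375, -0.927, 0.0], [0.006, 0.002, -1.0]] [ 0.38  0.62 -0.54  2.09  0.58  0.57 -1.76] [ 0.1  0.2 -1. ] 0.266 19.995603561401367
dp [-71.9 183.3   4.6] tw [ 0.001 -0.006  0.412]
```

Call:
step_arm([
  {"dp": [-15, 35, 0], "twist": [0, 0, 0.1], "hand": -1},
  {"dp": [-35, 85, 0], "twist": [0, 0, 0.2], "hand": -1},
  {"dp": [-55, 140, 0], "twist": [0, 0, 0.3], "hand": -1},
  {"dp": [-72, 183, 0], "twist": [0, 0, 0.412], "hand": -1},
  {"dp": [-72, 183, 0], "twist": [0, 0, 0.412], "hand": -1},
])

```text
clock: 28.82
tool_pos: [0.461, -0.2648, 0.2012]
eef_rot: [1.0, -0.015, -0.001, 0.001]
contact_force: [0.9, 0.7, -0.4]
opening: 0.273
finger_force: 20.0
```

Call:
step_arm([
  {"dp": [0, 0, 0], "twist": [0, 0, 0], "hand": -1},
  {"dp": [0, 0, 0], "twist": [0, 0, 0], "hand": -1},
])

```text
clock: 29.08
tool_pos: [0.4626, -0.2583, 0.2018]
eef_rot: [1.0, -0.009, -0.0, -0.001]
contact_force: [0.2, 0.6, 0.7]
opening: 0.273
finger_force: 20.0
```

Run:
```python
from h import *
st();to([.463,-.2605,.05],np.radians(-91.6))
```

```text
29.07 [ 0.4626 -0.2583  0.2018] [[1.0, -0.019, -0.0], [-0.019, -1.0, 0.001], [-0.0, -0.001, -1.0]] [ 0.71  0.68 -0.47  1.9   0.48  0.67 -1.64] [0.2 0.6 0.7] 0.273 19.999956786632538
dp [  0.4   2.3 151.8] tw [-0.001  0.     0.009]
```

Call:
step_arm([
  {"dp": [0, 3, 50], "twist": [0, 0, 0.009], "hand": -1},
  {"dp": [0, 3, 100], "twist": [0, 0, 0.009], "hand": -1},
  {"dp": [0, 3, 130], "twist": [0, 0, 0.009], "hand": -1},
  {"dp": [0, 3, 155], "twist": [0, 0, 0.009], "hand": -1},
  {"dp": [0, 3, 163], "twist": [0, 0, 0.009], "hand": -1},
])

```text
clock: 29.7
tool_pos: [0.4622, -0.2614, 0.0376]
eef_rot: [1.0, -0.014, -0.001, -0.001]
contact_force: [-0.4, 0.4, 0.4]
opening: 0.27
finger_force: 20.0
```

Call:
step_arm([
  {"dp": [0, 0, 1], "twist": [0, 0, 0], "hand": -1},
  {"dp": [0, 0, 2], "twist": [0, 0, 0], "hand": -1},
  {"dp": [0, 0, 2], "twist": [0, 0, 0], "hand": -1},
])

```text
clock: 30.08
tool_pos: [0.4628, -0.2635, 0.0375]
eef_rot: [1.0, -0.016, 0.001, 0.0]
contact_force: [0.5, -0.3, 0.2]
opening: 0.274
finger_force: 20.0
```

Call:
step_arm([
  {"dp": [0, -1, 2], "twist": [0, 0, 0], "hand": -1},
  {"dp": [0, -1, 3], "twist": [0, 0, 0], "hand": -1},
  {"dp": [0, -1, 3], "twist": [0, 0, 0], "hand": -1},
])

```text
clock: 30.45
tool_pos: [0.4625, -0.2622, 0.0339]
eef_rot: [1.0, -0.016, 0.0, 0.0]
contact_force: [-0.5, 0.4, 3.3]
opening: 0.268
finger_force: 20.0
```

Call:
step_arm([
  {"dp": [0, 0, 0], "twist": [0, 0, 0], "hand": -0.38},
  {"dp": [0, 0, 0], "twist": [0, 0, 0], "hand": -0.32},
  {"dp": [0, 0, 0], "twist": [0, 0, 0], "hand": -0.32},
  {"dp": [0, 0, -30], "twist": [0, 0, 0], "hand": -0.32},
  {"dp": [0, 0, -80], "twist": [0, 0, 0], "hand": 0.5},
])

```text
clock: 31.08
tool_pos: [0.4614, -0.2618, 0.1134]
eef_rot: [1.0, -0.015, -0.002, -0.001]
contact_force: [0.2, -0.7, 0.5]
opening: 0.426
finger_force: 0.0
```

Call:
step_arm([
  {"dp": [0, 0, -60], "twist": [0, 0, 0], "hand": 1},
  {"dp": [20, 0, -120], "twist": [0, 0, 0], "hand": 1},
  {"dp": [50, -10, -160], "twist": [0, 0, 0], "hand": 1},
  {"dp": [50, -10, -160], "twist": [0, 0, 0], "hand": 1},
  {"dp": [50, -10, -160], "twist": [0, 0, 0], "hand": 1},
])

```text
clock: 31.7
tool_pos: [0.5112, -0.254, 0.2726]
eef_rot: [1.0, -0.016, -0.001, 0.0]
contact_force: [-0.1, -0.4, -1.1]
opening: 0.985
finger_force: 0.0
```

Run:
```python
from plugs import *
st();s,T=snap('wrist','w7');P=cloud(s,T);plugs(s,P,.008)
print(find('wrist',T,'plug0',6))
b=box(P,[.4,-.35,.09],[.65,-.13,.12]);print('bar',rect(b),b.mean(0),len(b))
b=box(P,[.42,-.32,.024],[.64,-.26,.03]);print('wallR',rect(b))
b=box(P,[.42,-.21,.024],[.64,-.16,.03]);print('wallL',rect(b))
px=s['pixels'].astype(int);m=(px.max(-1)<45)&(abs(P[...,2]-.002)<.006)&(P[...,0]>.38)&(P[...,0]<.66)&(P[...,1]<-.13)&(P[...,1]>-.36)
print('mat',rect(P[m]))
```

```text
31.7 [ 0.5112 -0.254   0.2726] [[1.0, -0.031, -0.003], [-0.031, -1.0, -0.0], [-0.003, 0.0, -1.0]] [ 0.7   0.64 -0.54  1.71  0.41  0.91 -1.61] [-0.1 -0.4 -1.1] 0.985 0.0
plug c [ 573.3 -302.6] wh [ 3.3 80.2] ang 88.2 ztop 0.0271 n 271 pins 0 0.0 px 330.0 96.0
plug c [ 576.1 -186.7] wh [ 3.3 80.4] ang 88.3 ztop 0.0272 n 266 pins 0 0.0 px 209.0 96.0
plug c [ 582.1 -247.7] wh [23.8 33.3] ang 88.3 ztop 0.025 n 824 pins 124 -4.0 px 273.0 90.0
plug c [ 466.9 -241.6] wh [119.3  62.2] ang 88.6 ztop 0.0272 n 620 pins 134 -26.0 px 273.0 217.0
plug c [ 469.8 -213.8] wh [23.6 33.4] ang 86.6 ztop 0.025 n 607 pins 78 -4.0 px 245.0 202.0
plug c [ 462.3 -263.1] wh [22.6 32. ] ang 88.1 ztop 0.0252 n 594 pins 96 -2.0 px 291.0 208.0
[(0.82, [0.4755, -0.214, 0.0245]), (0.76, [0.581, -0.2453, 0.0245]), (0.67, [0.4692, -0.2652, 0.0285])]
bar (array([ 526.7, -243.2]), array([119.9,  16.5]), 88.7, 3515) [ 0.52805983 -0.24382797  0.10741459] 3515
wallR (array([ 525. , -282.9]), array([ 41.2, 180.2]), 88.0, 1172)
wallL (array([ 527.2, -197. ]), array([ 28.8, 179.3]), 88.6, 962)
mat (array([ 585.3, -240.7]), array([104.4, 147.6]), 1.8, 4082)
```

View pics/w7.png

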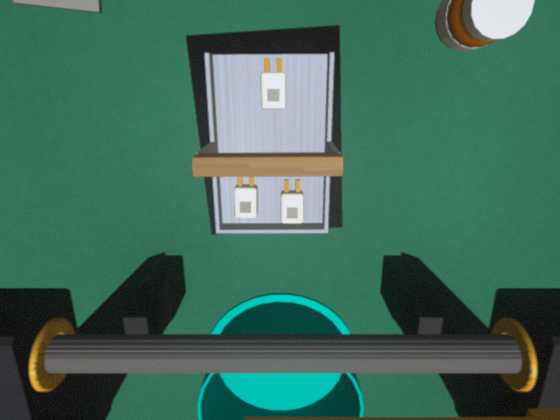

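All three plugs are on the tray, at (273,90), (245,202) and (291,208). Next I grip the bar with the fingers along tray x.

Run:
```python
from h import *
to([.527,-.243,.2],np.radians(-1.6));to([.527,-.243,.101],np.radians(-1.6))
```

```text
dp [ 16.3 -11.6  71.9] tw [-0.004  0.003 -1.575]
dp [ 16.8 -11.6 170.9] tw [-0.004  0.003 -1.575]
```

Call:
step_arm([
  {"dp": [4, -2, 0], "twist": [0, 0, -0.18], "hand": 1},
  {"dp": [8, -4, 0], "twist": [0, 0, -0.36], "hand": 1},
  {"dp": [12, -6, 0], "twist": [0, 0, -0.54], "hand": 1},
  {"dp": [16, -8, 0], "twist": [0, 0, -0.72], "hand": 1},
  {"dp": [16, -11, 20], "twist": [0, 0, -0.9], "hand": 1},
])

```text
clock: 32.42
tool_pos: [0.5289, -0.2437, 0.2531]
eef_rot: [0.906, 0.423, 0.0, 0.0]
contact_force: [0.3, 0.7, 0.2]
opening: 1.0
finger_force: 0.0
```

Call:
step_arm([
  {"dp": [0, 0, 10], "twist": [0, 0, -0.18], "hand": 0.5},
  {"dp": [0, 0, 20], "twist": [0, 0, -0.36], "hand": 0},
  {"dp": [0, 0, 40], "twist": [0, 0, -0.54], "hand": 0},
  {"dp": [0, 0, 50], "twist": [0, 0, -0.675], "hand": 0},
  {"dp": [0, 0, 50], "twist": [0, 0, -0.675], "hand": 0},
])

```text
clock: 33.05
tool_pos: [0.5271, -0.2435, 0.2015]
eef_rot: [0.717, 0.697, -0.001, -0.002]
contact_force: [1.4, -0.2, 0.1]
opening: 0.504
finger_force: 0.0
```

Call:
step_arm([
  {"dp": [0, 0, 0], "twist": [0, 0, 0], "hand": 0},
  {"dp": [0, 0, 0], "twist": [0, 0, 0], "hand": 0},
])

```text
clock: 33.3
tool_pos: [0.5291, -0.2433, 0.2041]
eef_rot: [0.717, 0.697, 0.0, 0.0]
contact_force: [-0.9, -0.9, -0.4]
opening: 0.5
finger_force: 0.0
```

Run:
```python
from m import *
st();s,T=snap('wrist');P=cloud(s,T)
b=box(P,[.4,-.35,.1],[.65,-.13,.12]);print('bar',rect(b),b.mean(0),len(b))
to([.527,-.243,.101],np.radians(-1.6))
```

```text
33.3 [ 0.5291 -0.2433  0.2041] [[0.028, 1.0, 0.0], [1.0, -0.028, -0.0], [-0.0, 0.001, -1.0]] [ 0.84  0.85 -0.9   1.73  0.8   0.97 -0.41] [-0.9 -0.9 -0.4] 0.5 0.0
bar (array([ 526.2, -243.2]), array([119.7,  16. ]), 88.4, 4610) [ 0.52639612 -0.23807969  0.10887456] 4610
dp [  0.4  -2.2 103.2] tw [0.001 0.001 0.   ]
```

Call:
step_arm([
  {"dp": [0, -2, 40], "twist": [0, 0, 0], "hand": 0},
  {"dp": [0, -2, 80], "twist": [0, 0, 0], "hand": 0},
  {"dp": [0, -2, 100], "twist": [0, 0, 0], "hand": 0},
  {"dp": [0, -2, 102], "twist": [0, 0, 0], "hand": -1},
  {"dp": [0, -2, 102], "twist": [0, 0, 0], "hand": -1},
], force=55)

```text
clock: 33.98
tool_pos: [0.528, -0.2431, 0.1029]
eef_rot: [0.717, 0.698, 0.001, 0.001]
contact_force: [0.2, 0.6, -0.6]
opening: 0.3
finger_force: 0.0
```

Call:
step_arm([
  {"dp": [0, 0, 0], "twist": [0, 0, 0], "hand": -1},
  {"dp": [0, 0, 0], "twist": [0, 0, 0], "hand": -1},
  {"dp": [0, 0, 0], "twist": [0, 0, 0], "hand": -1},
  {"dp": [0, 0, 0], "twist": [0, 0, 0], "hand": -1},
])

```text
clock: 34.48
tool_pos: [0.5282, -0.2433, 0.1031]
eef_rot: [0.717, 0.697, 0.001, 0.001]
contact_force: [0.5, -0.3, 6.1]
opening: 0.175
finger_force: 55.0
```

Run:
```python
from m import *
st()
```

```text
34.48 [ 0.5282 -0.2433  0.1031] [[0.027, 1.0, 0.003], [1.0, -0.027, -0.001], [-0.001, 0.003, -1.0]] [ 0.79  0.98 -0.79  1.8   0.96  0.8  -0.54] [ 0.5 -0.3  6.1] 0.175 55.0000474601984
```

Call:
step_arm([
  {"dp": [0, 0, -8], "twist": [0, 0, 0], "hand": -1},
  {"dp": [0, 0, -24], "twist": [0, 0, 0], "hand": -1},
  {"dp": [0, 0, -45], "twist": [0, 0, 0], "hand": -1},
  {"dp": [0, 0, -65], "twist": [0, 0, 0], "hand": -1},
  {"dp": [0, 0, -85], "twist": [0, 0, 0], "hand": -1},
])

```text
clock: 35.1
tool_pos: [0.5271, -0.2432, 0.1885]
eef_rot: [0.717, 0.698, 0.0, 0.0]
contact_force: [-0.1, -0.9, -3.6]
opening: 0.172
finger_force: 55.0
```

Call:
step_arm([
  {"dp": [0, 0, -20], "twist": [0, 0, 0], "hand": -1},
  {"dp": [0, 0, -40], "twist": [0, 0, 0], "hand": -1},
  {"dp": [0, 0, -60], "twist": [0, 0, 0], "hand": -1},
  {"dp": [0, 0, -70], "twist": [0, 0, 0], "hand": -1},
  {"dp": [0, 0, -72], "twist": [0, 0, 0], "hand": -1},
])

```text
clock: 35.72
tool_pos: [0.5272, -0.2433, 0.2593]
eef_rot: [0.717, 0.697, 0.0, 0.0]
contact_force: [-0.7, 0.4, -4.2]
opening: 0.173
finger_force: 55.0
```

Run:
```python
from m import *
st()
h=np.array([.512,.227]);a=np.radians(95);p=h-.135*np.array([np.cos(a),np.sin(a)]);print(p)
to([*p,.26],a)
s,T=snap('side');print(s['pixels'].shape); P=cloud(s,T);plugs=None
b=box(P,[.4,-.33,.155],[.66,-.15,.19]);print('tray pts z',np.percentile(b[:,2],[5,50,95]),rect(b))
cv2.imwrite('pics/side4.png',cv2.resize(s['pixels'][150:400,180:420,::-1],None,fx=2,fy=2))
```

```text
35.73 [ 0.5272 -0.2433  0.2593] [[0.027, 1.0, 0.001], [1.0, -0.027, -0.0], [-0.0, 0.001, -1.0]] [ 0.87  0.78 -0.95  1.68  0.72  1.06 -0.35] [-0.7  0.4 -4.2] 0.173 54.9982874840498
[0.52376603 0.09251372]
dp [335.6 -12.5  -0.8] tw [ 0.000e+00  1.000e-03 -1.685e+00]
(420, 560, 3)
tray pts z [0.16072361 0.16674691 0.18255868] (array([ 526.2, -244.9]), array([122.3, 180.4]), 88.5, 3431)
```

View pics/side4.png

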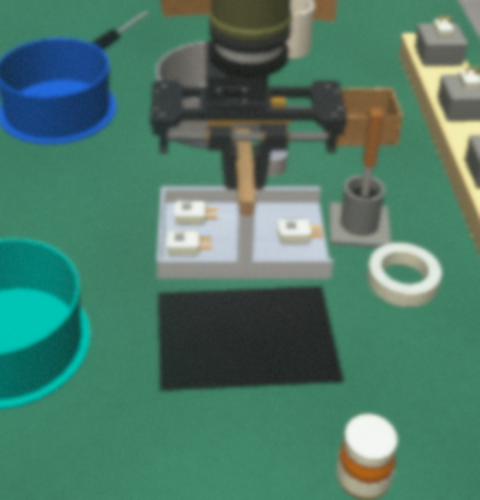

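The side view shows the tray held level above the mat with all three plugs on it, at (190,212), (183,243) and (295,232).

Call:
step_arm([
  {"dp": [8, 0, 0], "twist": [0, 0, 0], "hand": -1},
  {"dp": [25, 0, 0], "twist": [0, 0, 0], "hand": -1},
  {"dp": [50, -1, 0], "twist": [0, 0, 0], "hand": -1},
  {"dp": [80, -2, 0], "twist": [0, 0, 0], "hand": -1},
  {"dp": [110, -4, 0], "twist": [0, 0, 0], "hand": -1},
])

```text
clock: 36.4
tool_pos: [0.5257, -0.1305, 0.2586]
eef_rot: [0.716, 0.698, 0.0, -0.0]
contact_force: [0.8, 0.8, -4.1]
opening: 0.176
finger_force: 55.0
```

Call:
step_arm([
  {"dp": [30, -1, 0], "twist": [0, 0, 0], "hand": -1},
  {"dp": [60, -2, 0], "twist": [0, 0, 0], "hand": -1},
  {"dp": [90, -4, 0], "twist": [0, 0, 0], "hand": -1},
  {"dp": [120, -5, 0], "twist": [0, 0, 0], "hand": -1},
  {"dp": [150, -6, 0], "twist": [0, 0, 0], "hand": -1},
])

```text
clock: 37.02
tool_pos: [0.5232, 0.0195, 0.2586]
eef_rot: [0.716, 0.698, -0.0, -0.0]
contact_force: [0.1, 0.6, -4.3]
opening: 0.177
finger_force: 55.0
```

Call:
step_arm([
  {"dp": [28, -1, 0], "twist": [0, 0, 0], "hand": -1},
  {"dp": [50, -2, 0], "twist": [0, 0, 0], "hand": -1},
  {"dp": [66, -3, 0], "twist": [0, 0, 0], "hand": -1},
  {"dp": [75, -3, 0], "twist": [0, 0, 0], "hand": -1},
  {"dp": [76, -3, 0], "twist": [0, 0, 0], "hand": -1},
])

```text
clock: 37.65
tool_pos: [0.523, 0.0934, 0.2587]
eef_rot: [0.716, 0.698, -0.0, 0.0]
contact_force: [-0.6, -0.7, -4.6]
opening: 0.177
finger_force: 55.0
```

Call:
step_arm([
  {"dp": [0, 0, 0], "twist": [0, 0, -0.05], "hand": -1},
  {"dp": [0, 0, 0], "twist": [0, 0, -0.15], "hand": -1},
  {"dp": [0, 0, 0], "twist": [0, 0, -0.28], "hand": -1},
  {"dp": [0, 0, 0], "twist": [0, 0, -0.41], "hand": -1},
  {"dp": [0, 0, 0], "twist": [0, 0, -0.54], "hand": -1},
])

```text
clock: 38.28
tool_pos: [0.5232, 0.0915, 0.2584]
eef_rot: [0.504, 0.864, -0.001, 0.0]
contact_force: [0.1, 0.1, -3.5]
opening: 0.173
finger_force: 55.0
```

Run:
```python
from m import *
st()
```

```text
38.27 [0.5232 0.0915 0.2584] [[-0.493, 0.87, -0.0], [0.87, 0.493, -0.001], [-0.001, -0.001, -1.0]] [ 0.34  0.76 -1.06  1.83  0.78  1.04 -0.53] [ 0.1  0.1 -3.5] 0.173 54.99778747558594
```

Call:
step_arm([
  {"dp": [0, 0, 0], "twist": [0, 0, -0.12], "hand": -1},
  {"dp": [0, 0, 0], "twist": [0, 0, -0.25], "hand": -1},
  {"dp": [0, 0, 0], "twist": [0, 0, -0.38], "hand": -1},
  {"dp": [0, 0, 0], "twist": [0, 0, -0.51], "hand": -1},
  {"dp": [0, 0, 0], "twist": [0, 0, -0.62], "hand": -1},
])

```text
clock: 38.9
tool_pos: [0.5233, 0.0914, 0.2583]
eef_rot: [0.216, 0.976, -0.001, -0.0]
contact_force: [0.4, -0.4, -3.7]
opening: 0.175
finger_force: 55.0
```

Call:
step_arm([
  {"dp": [0, 0, 0], "twist": [0, 0, -0.12], "hand": -1},
  {"dp": [0, 0, 0], "twist": [0, 0, -0.25], "hand": -1},
  {"dp": [0, 0, 0], "twist": [0, 0, -0.38], "hand": -1},
  {"dp": [0, 0, 0], "twist": [0, 0, -0.48], "hand": -1},
  {"dp": [0, 0, 0], "twist": [0, 0, -0.52], "hand": -1},
])

```text
clock: 39.52
tool_pos: [0.5232, 0.0917, 0.2582]
eef_rot: [-0.041, 0.999, -0.0, -0.0]
contact_force: [0.6, 0.3, -4.1]
opening: 0.175
finger_force: 55.0
```

Run:
```python
from m import *
st()
h=np.array([.512,.227]);a=np.radians(95);p=h-.135*np.array([np.cos(a),np.sin(a)])
to([*p,.204],a)
s,T=snap('scene');P=cloud(s,T)
b=box(P,[.4,-.05,.155],[.66,.25,.19]);print(rect(b))
cv2.imwrite('pics/scene5.png',cv2.resize(s['pixels'][130:330,180:440,::-1],None,fx=2,fy=2))
```

```text
39.52 [0.5232 0.0917 0.2582] [[-0.997, -0.081, -0.001], [-0.081, 0.997, -0.001], [0.001, -0.001, -1.0]] [ 0.42  0.89 -1.33  1.82  0.93  1.23  0.45] [ 0.6  0.3 -4.1] 0.175 54.99800160527229
dp [-0.6  0.8 54.2] tw [-0.001 -0.001 -0.006]
(array([521.2,  92.3]), array([131.4, 184.8]), 5.3, 1883)
```

View pics/scene5.png

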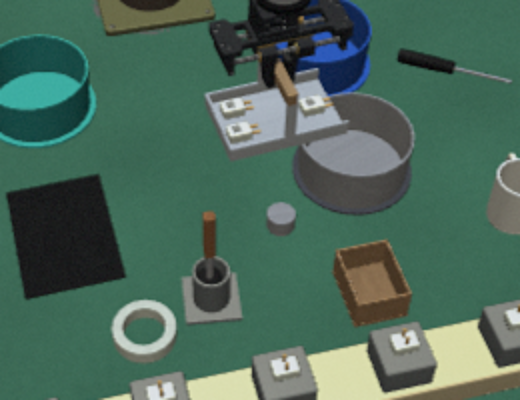

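The scene crop shows the tray level with its lip reaching over the steel hopper's rim at (345,125) and all three plugs on board.

Call:
step_arm([
  {"dp": [0, 1, 12], "twist": [0, 0, 0], "hand": -1},
  {"dp": [0, 1, 28], "twist": [0, 0, 0], "hand": -1},
  {"dp": [0, 1, 42], "twist": [0, 0, 0], "hand": -1},
  {"dp": [0, 1, 50], "twist": [0, 0, 0], "hand": -1},
  {"dp": [0, 1, 53], "twist": [0, 0, 0], "hand": -1},
])

```text
clock: 40.2
tool_pos: [0.5228, 0.094, 0.205]
eef_rot: [-0.041, 0.999, -0.0, -0.0]
contact_force: [-0.0, -0.6, -3.0]
opening: 0.176
finger_force: 55.0
```

Call:
step_arm([
  {"dp": [0, 4.8, -4.4], "twist": [0.05, 0, 0], "hand": -1},
  {"dp": [0, 9.8, -8.5], "twist": [0.1, 0, 0], "hand": -1},
  {"dp": [0, 15, -12.4], "twist": [0.15, 0, 0], "hand": -1},
  {"dp": [0, 20.5, -16], "twist": [0.2, 0, 0], "hand": -1},
  {"dp": [0, 20.5, -16], "twist": [0.2, 0, 0], "hand": -1},
])

```text
clock: 40.83
tool_pos: [0.5214, 0.1166, 0.2224]
eef_rot: [-0.042, 0.994, -0.098, 0.005]
contact_force: [-0.1, 0.0, -4.7]
opening: 0.174
finger_force: 55.0
```

```bash
cat > tilt.py <<'E'
from m import *
st();s=r.get_state();Rm=R.from_quat(s['eef_rot']).as_matrix()
print('tilt',np.arcsin(-Rm[2,1]),'lip',s['tool_pos']+Rm@[0,.09,.094])
E
python3 tilt.py
```

```text
40.83 [0.5214 0.1166 0.2224] [[-0.996, -0.083, 0.018], [-0.085, 0.977, -0.195], [-0.002, -0.196, -0.981]] [ 0.21  0.91 -1.19  1.83  1.02  1.3   0.3 ] [-0.1  0.  -4.7] 0.174 55.00557851046324
tilt 0.19752378908119841 lip [0.51564153 0.18619526 0.11258835]
```

Call:
step_arm([
  {"dp": [0, 5.8, -5.2], "twist": [0.06, 0, 0], "hand": -1},
  {"dp": [0, 11.9, -10.1], "twist": [0.12, 0, 0], "hand": -1},
  {"dp": [0, 18.3, -14.6], "twist": [0.18, 0, 0], "hand": -1},
  {"dp": [0, 24.9, -18.7], "twist": [0.24, 0, 0], "hand": -1},
  {"dp": [0, 31.8, -22.4], "twist": [0.3, 0, 0], "hand": -1},
])

```text
clock: 41.45
tool_pos: [0.5186, 0.15, 0.2372]
eef_rot: [-0.039, 0.968, -0.247, 0.01]
contact_force: [-0.7, -0.4, -5.0]
opening: 0.173
finger_force: 55.0
```

```bash
python3 tilt.py
```

```text
41.45 [0.5186 0.15   0.2372] [[-0.997, -0.071, 0.039], [-0.081, 0.875, -0.477], [-0.0, -0.479, -0.878]] [-0.06  0.92 -1.04  1.72  1.01  1.55  0.2 ] [-0.7 -0.4 -5. ] 0.173 55.01805022358894
tilt 0.4995953985054942 lip [0.51588875 0.18383373 0.11157964]
```

Call:
step_arm([
  {"dp": [0, 3.8, -3.5], "twist": [0.04, 0, 0], "hand": -1},
  {"dp": [0, 7.8, -6.9], "twist": [0.08, 0, 0], "hand": -1},
  {"dp": [0, 11.9, -10.1], "twist": [0.12, 0, 0], "hand": -1},
  {"dp": [0, 18.3, -14.6], "twist": [0.18, 0, 0], "hand": -1},
  {"dp": [0, 24.9, -18.7], "twist": [0.24, 0, 0], "hand": -1},
])

```text
clock: 42.08
tool_pos: [0.516, 0.181, 0.2419]
eef_rot: [-0.038, 0.931, -0.362, 0.015]
contact_force: [0.7, 0.7, -2.8]
opening: 0.174
finger_force: 55.0
```

Call:
step_arm([
  {"dp": [0, 5.8, -5.2], "twist": [0.06, 0, 0], "hand": -1},
  {"dp": [0, 11.9, -10.1], "twist": [0.12, 0, 0], "hand": -1},
  {"dp": [0, 11.9, -10.1], "twist": [0.12, 0, 0], "hand": -1},
  {"dp": [0, 11.9, -10.1], "twist": [0.12, 0, 0], "hand": -1},
  {"dp": [0, 11.9, -10.1], "twist": [0.12, 0, 0], "hand": -1},
])

```text
clock: 42.7
tool_pos: [0.5149, 0.1954, 0.2416]
eef_rot: [-0.037, 0.908, -0.416, 0.017]
contact_force: [-0.3, 0.7, -2.7]
opening: 0.177
finger_force: 55.0
```

```bash
python3 tilt.py
python3 - <<'E'
from m import *
s,T=snap('scene');s2,_=snap('side')
print(find('scene',T,'plug0',6),find('side',_,'plug0',6))
im=np.hstack([cv2.resize(s['pixels'][120:270,250:450,::-1],(400,300)),cv2.resize(s2['pixels'][110:260,200:400,::-1],(400,300))]);cv2.imwrite('pics/pour.png',im)
E
```

```text
42.7 [0.5149 0.1954 0.2416] [[-0.997, -0.052, 0.062], [-0.081, 0.651, -0.755], [-0.001, -0.758, -0.653]] [-0.35  1.02 -0.87  1.55  1.01  1.85  0.14] [-0.3  0.7 -2.7] 0.177 55.029048286378384
tilt 0.8597119277202901 lip [0.51601316 0.18298313 0.11208134]
[(0.65, [0.5126, 0.2645, 0.0182]), (0.39, [0.4909, 0.2383, 0.0214])] [(0.54, [0.7039, -0.0585, 0.1388]), (0.53, [0.741, 0.1715, 0.0319]), (0.37, [0.5089, 0.2556, 0.0219])]
```

View pics/pour.png

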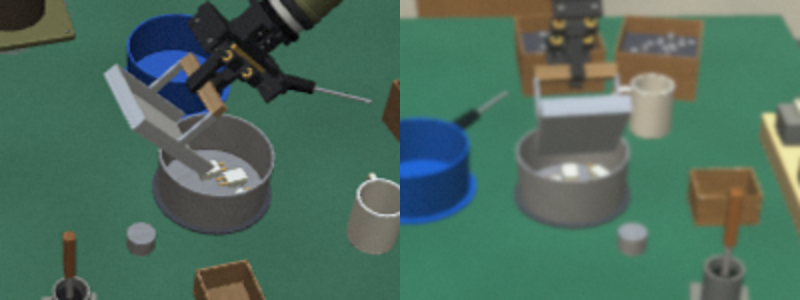

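The pour picture shows white plugs on the steel hopper floor, at (232,178) and (215,168) on the left and (570,170) and (600,172) on the right. The tray floor looks empty. I'll raise it, level it and look again.

Call:
step_arm([
  {"dp": [0, -15, -13], "twist": [0, 0, 0], "hand": -1},
  {"dp": [0, -38, -33], "twist": [0, 0, 0], "hand": -1},
  {"dp": [0, -38, -33], "twist": [-0.15, 0, 0], "hand": -1},
  {"dp": [0, -38, -33], "twist": [-0.3, 0, 0], "hand": -1},
  {"dp": [0, -38, -33], "twist": [-0.45, 0, 0], "hand": -1},
])

```text
clock: 43.52
tool_pos: [0.5145, 0.1966, 0.2936]
eef_rot: [-0.04, 0.979, -0.202, 0.009]
contact_force: [0.1, -0.4, -3.8]
opening: 0.181
finger_force: 55.0
```

Call:
step_arm([
  {"dp": [0, 0, 0], "twist": [-0.15, 0, 0], "hand": -1},
  {"dp": [0, 0, 0], "twist": [-0.3, 0, 0], "hand": -1},
  {"dp": [0, 0, 0], "twist": [-0.41, 0, 0], "hand": -1},
  {"dp": [0, 0, 0], "twist": [-0.41, 0, 0], "hand": -1},
])

```text
clock: 44.02
tool_pos: [0.5151, 0.193, 0.2919]
eef_rot: [-0.039, 0.999, -0.002, 0.0]
contact_force: [0.2, 0.7, -3.6]
opening: 0.172
finger_force: 55.0
```

Run:
```python
from h import *
st();to([.515,.0,.29],np.radians(45));to([.528,-.243,.26],np.radians(-1))
```

```text
44.02 [0.5151 0.193  0.2919] [[-0.997, -0.078, 0.0], [-0.078, 0.997, -0.005], [-0.0, -0.005, -1.0]] [ 0.22  0.85 -1.29  1.73  0.86  1.26  0.36] [ 0.2  0.7 -3.6] 0.172 54.99746672809124
dp [  15.3 -192.4    2.8] tw [-0.004  0.002  0.864]
dp [  21.4 -435.5   34. ] tw [-0.003  0.004  1.667]
```

Call:
step_arm([
  {"dp": [1, -25, 0], "twist": [0, 0, 0.1], "hand": -1},
  {"dp": [4, -70, 0], "twist": [0, 0, 0.26], "hand": -1},
  {"dp": [8, -120, 0], "twist": [0, 0, 0.43], "hand": -1},
  {"dp": [12, -165, 0], "twist": [0, 0, 0.6], "hand": -1},
  {"dp": [15, -200, 0], "twist": [0, 0, 0.77], "hand": -1},
])

```text
clock: 44.65
tool_pos: [0.5156, -0.0057, 0.2921]
eef_rot: [0.339, 0.941, -0.002, 0.0]
contact_force: [0.7, -0.9, -3.7]
opening: 0.175
finger_force: 55.0
```

Call:
step_arm([
  {"dp": [0, 0, 0], "twist": [0, 0, 0.17], "hand": -1},
  {"dp": [0, 0, 0], "twist": [0, 0, 0.34], "hand": -1},
  {"dp": [0, 0, 0], "twist": [0, 0, 0.51], "hand": -1},
  {"dp": [0, 0, 0], "twist": [0, 0, 0.68], "hand": -1},
  {"dp": [0, 0, 0], "twist": [0, 0, 0.87], "hand": -1},
])

```text
clock: 45.28
tool_pos: [0.5156, -0.0031, 0.2924]
eef_rot: [0.703, 0.712, -0.001, 0.001]
contact_force: [-0.4, 0.3, -3.7]
opening: 0.177
finger_force: 55.0
```

Run:
```python
from plugs import *
st();to([.531,-.243,.26],0)
s,T=snap('scene');P=cloud(s,T);plugs(s,P,.008,lo=(.42,.14),hi=(.61,.32));print(find('scene',T,'plug0',8,.1))
s2,T2=snap('side');P=cloud(s2,T2)
b=box(P,[.4,-.1,.16],[.66,.1,.23]);print('tray',rect(b),np.percentile(b[:,2],[5,95]))
im=np.hstack([cv2.resize(s['pixels'][130:280,230:430,::-1],(400,300),interpolation=2),cv2.resize(s2['pixels'][110:335,190:490,::-1],(400,300))]);cv2.imwrite('pics/after.png',im)
```

```text
45.27 [ 0.5156 -0.0031  0.2924] [[-0.013, 1.0, -0.001], [1.0, 0.013, -0.003], [-0.003, -0.001, -1.0]] [ 0.48  0.65 -0.95  1.83  0.62  1.   -0.72] [-0.4  0.3 -3.7] 0.177 54.99346677213907
dp [-239.9   12.4   33.1] tw [-0.001  0.003  0.013]
plug c [510.2 267.1] wh [23.9 30.6] ang 2.3 ztop 0.0243 n 55 pins 9 -89.0 px 367.0 207.0
[(0.54, [0.4864, 0.2311, 0.0257]), (0.5, [0.5137, 0.2638, 0.0193])]
tray (array([515.7,  -3.8]), array([178.5, 128.7]), 0.7, 2164) [0.19362549 0.2158427 ]
```

View pics/after.png

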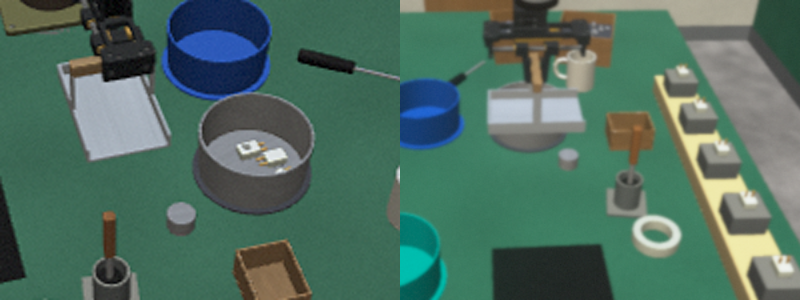

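The after view shows an empty tray. Plugs are in the steel hopper at (248,150) and (272,157), with a third partly hidden behind its near wall at (280,171). Next, the tray goes back on its mat.

Call:
step_arm([
  {"dp": [-20, 1, 0], "twist": [0, 0, 0], "hand": -1},
  {"dp": [-65, 3, 5], "twist": [0, 0, 0], "hand": -1},
  {"dp": [-120, 6, 12], "twist": [0, 0, 0], "hand": -1},
  {"dp": [-175, 9, 20], "twist": [0, 0, 0], "hand": -1},
  {"dp": [-215, 12, 30], "twist": [0, 0, 0], "hand": -1},
])

```text
clock: 46.05
tool_pos: [0.5311, -0.2217, 0.2613]
eef_rot: [0.701, 0.713, -0.001, 0.0]
contact_force: [0.3, 1.0, -2.5]
opening: 0.177
finger_force: 55.0
```

Call:
step_arm([
  {"dp": [-20, 0, 10], "twist": [0, 0, 0], "hand": -1},
  {"dp": [-25, 0, 30], "twist": [0, 0, 0], "hand": -1},
  {"dp": [-25, 0, 60], "twist": [0, 0, 0], "hand": -1},
  {"dp": [-25, 0, 90], "twist": [0, 0, 0], "hand": -1},
  {"dp": [-25, 0, 110], "twist": [0, 0, 0], "hand": -1},
])

```text
clock: 46.68
tool_pos: [0.5313, -0.2414, 0.1499]
eef_rot: [0.7, 0.714, -0.0, -0.001]
contact_force: [-0.1, 0.7, -2.8]
opening: 0.178
finger_force: 55.0
```

Call:
step_arm([
  {"dp": [0, 0, 10], "twist": [0, 0, 0], "hand": -1},
  {"dp": [0, 0, 15], "twist": [0, 0, 0], "hand": -1},
  {"dp": [0, 0, 15], "twist": [0, 0, 0], "hand": -1},
  {"dp": [0, 0, 15], "twist": [0, 0, 0], "hand": -1},
])

```text
clock: 47.18
tool_pos: [0.5323, -0.2441, 0.1374]
eef_rot: [0.702, 0.713, 0.0, 0.001]
contact_force: [-0.2, 0.0, -3.8]
opening: 0.175
finger_force: 55.0
```

Run:
```python
from m import *
st();to([.531,-.243,.103],0)
s,T=snap('side');P=cloud(s,T);px=s['pixels'].astype(int)
b=box(P,[.4,-.36,.015],[.66,-.12,.07]);print('tray',rect(b),np.percentile(b[:,2],[2,98]))
m=(px.max(-1)<55)&(abs(P[...,2]-.002)<.008)&(P[...,0]>.4)&(P[...,0]<.67)&(P[...,1]<-.13)&(P[...,1]>-.36)
print('mat',rect(P[m]))
```

```text
47.17 [ 0.5323 -0.2441  0.1374] [[-0.015, 1.0, 0.002], [1.0, 0.015, -0.0], [-0.001, 0.002, -1.0]] [ 0.79  0.93 -0.81  1.77  0.88  0.85 -0.43] [-0.2  0.  -3.8] 0.175 54.99794103205204
dp [ 1.1 -1.3 34.4] tw [0.002 0.    0.015]
tray (array([ 531.5, -244.2]), array([179.3, 125. ]), 0.4, 3150) [0.03728094 0.06161059]
mat (array([ 537.9, -293.8]), array([201. ,  45.1]), 2.3, 1003)
```

Call:
step_arm([
  {"dp": [2, 0, 10], "twist": [0, 0, 0], "hand": -1},
  {"dp": [2, 0, 20], "twist": [0, 0, 0], "hand": -1},
  {"dp": [2, 0, 27], "twist": [0, 0, 0], "hand": -1},
  {"dp": [2, 0, 30], "twist": [0, 0, 0], "hand": -1},
  {"dp": [2, 0, 30], "twist": [0, 0, 0], "hand": -1},
])

```text
clock: 47.85
tool_pos: [0.5317, -0.2419, 0.1063]
eef_rot: [0.702, 0.713, -0.0, -0.0]
contact_force: [1.1, -0.1, -3.2]
opening: 0.178
finger_force: 55.0
```

Call:
step_arm([
  {"dp": [0, 0, 1], "twist": [0, 0, 0], "hand": -1},
  {"dp": [0, 0, 2], "twist": [0, 0, 0], "hand": -1},
  {"dp": [0, 0, 2], "twist": [0, 0, 0], "hand": -1},
])

```text
clock: 48.22
tool_pos: [0.5317, -0.242, 0.1047]
eef_rot: [0.702, 0.713, -0.0, 0.0]
contact_force: [-0.6, -0.7, -1.9]
opening: 0.173
finger_force: 55.0
```

Call:
step_arm([
  {"dp": [0, 0, 1], "twist": [0, 0, 0], "hand": -1},
  {"dp": [0, 0, 2], "twist": [0, 0, 0], "hand": -1},
  {"dp": [0, 0, 2], "twist": [0, 0, 0], "hand": -1},
])

```text
clock: 48.6
tool_pos: [0.5318, -0.242, 0.1031]
eef_rot: [0.702, 0.713, -0.0, 0.0]
contact_force: [-2.0, -0.3, 3.5]
opening: 0.174
finger_force: 55.0
```

Seated. Release, rise and check from above.

Call:
step_arm([
  {"dp": [0, 0, 0], "twist": [0, 0, 0], "hand": -0.4},
  {"dp": [0, 0, 0], "twist": [0, 0, 0], "hand": 0},
  {"dp": [0, 0, 0], "twist": [0, 0, 0], "hand": 0},
  {"dp": [0, 0, -15], "twist": [0, 0, 0], "hand": 0},
  {"dp": [0, 0, -50], "twist": [0, 0, 0], "hand": 0.5},
])

```text
clock: 49.22
tool_pos: [0.5309, -0.2418, 0.1527]
eef_rot: [0.701, 0.713, -0.001, -0.001]
contact_force: [0.4, 0.6, 0.5]
opening: 0.59
finger_force: 0.0
```

Call:
step_arm([
  {"dp": [0, 0, -60], "twist": [0, 0, 0], "hand": 0.5},
  {"dp": [0, 0, -120], "twist": [0, 0, 0], "hand": 1},
  {"dp": [40, 0, -180], "twist": [0, 0, 0], "hand": 1},
  {"dp": [100, 0, -200], "twist": [0, 0, 0], "hand": 1},
  {"dp": [160, 0, -200], "twist": [0, 0, 0], "hand": 1},
])

```text
clock: 49.85
tool_pos: [0.5301, -0.0856, 0.3555]
eef_rot: [0.702, 0.712, 0.002, 0.002]
contact_force: [1.0, 0.1, 0.2]
opening: 0.999
finger_force: 0.0
```

Call:
step_arm([
  {"dp": [60, 0, 0], "twist": [0, 0, 0], "hand": 1},
  {"dp": [120, 0, 0], "twist": [0, 0, 0], "hand": 1},
  {"dp": [180, 0, 0], "twist": [0, 0, 0], "hand": 1},
  {"dp": [230, 0, 0], "twist": [0, 0, 0], "hand": 1},
  {"dp": [230, 0, 0], "twist": [0, 0, 0], "hand": 1},
])

```text
clock: 50.48
tool_pos: [0.5242, 0.1482, 0.354]
eef_rot: [0.698, 0.716, 0.002, -0.001]
contact_force: [0.7, -1.9, 0.9]
opening: 1.0
finger_force: 0.0
```

Run:
```python
from plugs import *
st();w,T=snap('wrist');P=cloud(w,T);plugs(w,P,.0,lo=(.42,.14),hi=(.61,.32));print(find('wrist',T,'plug0',8,.1))
s,T=snap('scene');P=cloud(s,T);px=s['pixels'].astype(int)
b=box(P,[.4,-.36,.018],[.66,-.12,.035]);print('tray',rect(b))
m=(px.max(-1)<45)&(abs(P[...,2]-.002)<.008)&(P[...,0]>.38)&(P[...,0]<.67)&(P[...,1]<-.13)&(P[...,1]>-.36)
print('mat',rect(P[m]))
b=box(P,[.4,-.35,.1],[.65,-.13,.12]);print('bar',rect(b),b[:,2].mean())
im=np.hstack([cv2.resize(w['pixels'][:,:,::-1],(400,300)),cv2.resize(s['pixels'][170:320,150:350,::-1],(400,300))]);cv2.imwrite('pics/fin.png',im)
```

```text
50.48 [0.5242 0.1482 0.354 ] [[-0.025, 1.0, 0.001], [1.0, 0.025, 0.004], [0.004, 0.002, -1.0]] [ 0.2   0.61 -0.97  1.66  0.54  1.16 -0.88] [ 0.7 -1.9  0.9] 1.0 0.0
plug c [503.9 289. ] wh [32.6 23.8] ang 83.3 ztop 0.0228 n 692 pins 99 -100.0 px 270.0 27.0
plug c [556.4 253. ] wh [18.2 33.6] ang 33.4 ztop 0.0287 n 528 pins 58 125.0 px 316.0 63.0
plug c [481.7 230.4] wh [23.6 33.9] ang 6.5 ztop 0.023 n 643 pins 105 87.0 px 250.0 82.0
[(0.81, [0.5545, 0.2532, 0.031]), (0.75, [0.4813, 0.2316, 0.0228]), (0.26, [0.5227, -0.2366, 0.0104])]
tray (array([ 530., -240.]), array([185.4, 119.8]), 0.6, 179)
mat (array([ 534.6, -242. ]), array([212.8, 148. ]), 1.7, 541)
bar (array([ 531.2, -240. ]), array([ 24. , 119.7]), 2.3, 263) 0.10896418296754186
```

View pics/fin.png

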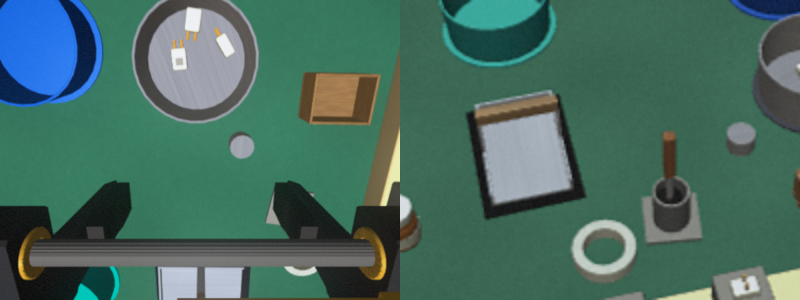

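The final views show all three plugs in the steel hopper, at (192,20), (225,44) and (179,58). The tray lies flat on its mat at (525,150) and the brush stands in its holder at (670,180).

```bash
python3 -c "
from plant import r
print(r.finish_job())"
```

```text
the job is handed in; nothing more can be done
None
```

The job is handed in: I brushed the hopper with three strokes (the third went to the same depth as the others, but the force sensor didn't show it touching the floor), stood the brush back in its holder head down, tipped all three plugs into the steel hopper, and set the tray back flat on its mat.

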